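# Restock the sprung tin dispenser and set its stock dial to full

### The arm

A 7-joint arm with a two-finger parallel gripper is mounted at the origin on the work surface. World frame = base frame: x ahead of the robot, y to its left, z up, the work surface at z = 0. Lengths are in m, angles in rad, forces in N, time in s.
With the tool pointing down it reaches from about 0.425 to 0.875 m from the base axis. Payload 8.4 kg.
Tool frame: the origin (TCP) lies midway between the tips of the shut fingers; the grasp point (between the pads) lies 19 mm behind it; z points along the fingers, y is the direction in which the jaws open and shut (so a half turn about z gives the same grasp; the last joint's range is limited). The gripper opens to 87 mm and grips with 3 to 60 N. Pads are 19 mm wide; open, the fingers measure 117 mm over their backs; the gripper's body (75 mm by 190 mm) begins 51 mm behind the grasp point.
Start: joints at [-1.237, 0.333, 0.04, 1.465, -0.013, 1.343, -0.059], TCP at [0.273, 0.59, 0.197] pointing down, gripper open.
Joint ranges: [-2.58, 2.58], [-0.38, 2.09], [-1.3, 1.39], [0.25, 2.4], [-1.5, 4.64], [0.08, 2.09], [-2.65, 2.65]. Speed limits (rad/s): [2.22, 2.22, 2.79, 2.79, 3.14, 3.14, 3.14].

### API

Orientations are given as [roll, pitch, yaw] about the fixed x, y, z axes, in that order (R = Rz(yaw) Ry(pitch) Rx(roll)).
In Python, from station import r gives the robot as it stands.
- The arm moves only by the tool apply_moves, never from a script. Its argument "motion" is a list of rows, each a list of 3 entries, a list of its own where there are three numbers: the closure, from -1 (fully open) to 1 (shut), then the shift along the tool's x, y, z in m, then the turn about the tool's z in degrees. A call has 1 to 8 rows; each row shifts and turns the pose as measured when the row begins, along the tool's axes as they then stand; what a row does not reach is not made up. A row lasts 1/8 s, in which the tool goes at most 62.5 mm and 10.7 degrees, less where a joint would pass 70% of its speed; a pose out of reach is approached as far as the arm can. A call is refused whole if a number of a shift passes 0.0625 or a number of a turn 10.7, either way. A call with a gripper value outside its range is refused whole. The fingers move at their own pace and stop on an object; the grip force is fixed at half the most. Time passes only in rows, so rows that do not move let the fingers close. It gives the time, the measured TCP pose, the force and the opening at its end, in the units of the state.
- r.observe(): the state, without advancing time (a new reading comes with each control period).
- r.capture(name): name is "scene" or "top" or "wrist"; returns (picture, depth): 384x512x3 uint8, blue, green, red; 384x512 float32, m along the optical axis (not along the pixel's ray), 0 where there is no reading.
- r.calibration(name): a dict with "fovy" (degrees; the focal length in pixels is half the picture's height over the tangent of half this angle, whatever the lens; pixels are square), "cx", "cy" (the principal point, pixels), "D" ([k1, k2, p1, p2, k3] as OpenCV has them; the pictures are not rectified), "rvec" (rotation vector, rad) and "tvec" (3), from world to camera coordinates, as OpenCV has them. Camera axes: x right, y down, z forward; pixel columns grow to the right and rows downward; lengths in m; the calibration is good to about 2 mm. A picture is of the moment at which its call begins: read the wrist's pose just before it. calibration takes no time and is no camera call; for the wrist camera it gives the pose at the moment of the call.
- r.sign_off(): hands the job in, once; it reports no verdict.
The state is a dict: "time": time; "q": joint angles; "joint_velocities": joint speeds; "effort": joint torques, N m; "position": TCP position; "tcp_rot": TCP orientation; "wrist_force": force on the tool from outside, world axes, zero at the start; "ft_torque": the same for the moment, N m; "width": opening from 0.0 (shut) to 1.0 (fully open).
Only numpy, scipy, OpenCV 4.12 (cv2) and the standard library are available. Lean on these libraries where they do the work, as an engineer would, in place of code of your own. Each camera call takes 0.05 s, during which the arm holds its last target.

### The job

Load the two loose flat tins into the spring dispenser on top of the one already in it, pushing the pile down each time until the new tin clicks under the two catches and stays there. Then, with a fingertip on the knurled edge of the black thumbwheel, roll it round until its white line points at the round white stud, which means full. Leave the bottle, beaker, jar and bowl standing where they are.

Things in the scene. Friction and masses are not known exactly. Their poses are not given: they have to be found in the camera images.
- dispenser: Fixed open steel magazine, base 140 x 98 mm, origin under the base's centre, z up. Its well, 103 (x) x 71 mm (y), takes tins lying along x. Four L-shaped corner posts bound it, 92 mm high, with flared lips to 102 mm; the middle 70 mm of both long sides (the y faces) is open for fingers. A latched top tin has its underside 55.5 mm above the origin; push it to 50-53 mm and it clicks in.
- catch_tip (a point): Lower tip of the catch at the +x end of the dispenser, 76 mm high, 41.5 mm from the middle; a like one faces it at the -x end. Each is a 20 mm wide sprung steel leaf, hinged at 94 mm height, sloping inward and down. A tin pushed down swings both aside (2 to 5 N); once its top is below about 75 mm they spring back over it and hold the pile down.
- platform (a joint): Spring platform under the pile in the dispenser: how far it has sunk, m, 0 to 0.056 (its top then 64 to 8 mm above the dispenser's origin). The spring lifts with 2 N at 0 and 0.8 N more per 10 mm. With one tin latched it reads about 0.008, with two 0.028, with three 0.048.
- tin_a: Flat lidded steel tin, 96 (x) x 64 (y) x 20 (z) mm, about 0.12 kg, origin at the centre of its underside. This one starts latched in the dispenser.
- tin_b: Same kind of tin, 96 (x) x 64 (y) x 20 (z) mm, about 0.12 kg, origin at the centre of its underside. Starts loose, lying flat on the table. To be loaded; either way round and in any order.
- tin_c: Same kind of tin, 96 (x) x 64 (y) x 20 (z) mm, about 0.12 kg, origin at the centre of its underside. Starts loose, lying flat on the table. To be loaded; either way round and in any order.
- dial: Fixed grey housing of the stock dial, 52 mm high, 112 mm wide (y), origin on the table under the wheel's axis; its front, facing its own -x, is at x = -24 mm. A flat black thumbwheel, axis vertical, 73 mm across its knurled ribs, lies in it at height 36 to 50 mm; its edge stands out of the front by 13 mm, over 55 mm of width. Black ticks on top mark the clicks.
- wheel_edge (a point): Foremost point of the thumbwheel's edge, 36.5 mm from the axis towards the housing's -x, 43 mm above the table. Press here towards +x with 3 to 8 N (the axle yields up to 4 mm: 2 N to start, then 1.5 N per mm) and drag along the housing's y: +y rolls the wheel clockwise seen from above, -y counterclockwise; 19 mm of drag is one click.
- stock_wheel (a joint): Angle of the thumbwheel, rad, growing counterclockwise seen from above; 0 (or any full turn) when its white line points at the white stud (+x of the housing). It turns endlessly either way and has 12 click stops per turn, every 30 degrees (0.524 rad), which pull it into the nearest stop; it starts at least 2 clicks from the stud.
- pointer_tip (a point): Outer end of the white line on top of the thumbwheel, 30 mm from the wheel's axis, 51 mm above the table.
- full_mark (a point): Top of the round white stud, 12 mm across, on the back of the dial housing, 48 mm behind the wheel's axis (+x of the housing), 55 mm above the table.
- bottle: Bystander: amber bottle, 60 mm across, 150 mm high, origin at the centre of its underside.
- beaker: Bystander: clear plastic beaker, 72 mm across, 120 mm high, origin at the centre of its underside.
- jar: Bystander: small glass jar with lid, 68 mm across, 65 mm high, origin at the centre of its underside.
- bowl: Bystander: white ceramic bowl, 90 mm across, 45 mm high, origin at the centre of its underside.
Things that resemble listed ones, but are neither listed nor needed, are in the scene too. Leave any purple or yellow look-alike of the tin_b alone.

How it is judged:
On the way, in this order (a step that is already met when the one before it is completed fails the run):
1. both loose tins are in the dispenser with the first one, latched flat under the catches (x of tin_a in the frame of dispenser between -0.008 and 0.008 m and y of tin_a in the frame of dispenser between -0.008 and 0.008 m and z of tin_a in the frame of dispenser between 0.005 and 0.0585 m and angle between each of tin_a, tin_b, tin_c's own z axis and vertical below 0.12 rad and x of tin_b in the frame of dispenser between -0.008 and 0.008 m and y of tin_b in the frame of dispenser between -0.008 and 0.008 m and z of tin_b in the frame of dispenser between 0.005 and 0.0585 m and x of tin_c in the frame of dispenser between -0.008 and 0.008 m and y of tin_c in the frame of dispenser between -0.008 and 0.008 m and z of tin_c in the frame of dispenser between 0.005 and 0.0585 m), for 0.2 s.
2. then a finger presses on the dial's thumbwheel (contact force between the fingers and dial above 0.3 N), for 0.1 s.
3. then the thumbwheel's white line points at the white stud (y of pointer_tip in the frame of dial between -0.007 and 0.007 m and x of pointer_tip in the frame of dial above 0 m), for 0.2 s.
At the end, for the whole second after the job is handed in: All three tins at rest, flat (0.12 rad) and centred (8 mm) in the dispenser, every underside below 58.5 mm over the dispenser's origin (under the catches); thumbwheel at rest with the white line's end on the stud's side and within 7 mm sideways of the dial's centre line (all of step 1 and all of step 3 and linear speed of each of tin_a, tin_b, tin_c below 0.02 m/s and velocity of joint stock_wheel between -0.1 and 0.1 rad/s); the robot touches nothing.
It fails at once if the bottle is shifted by more than 30 mm or tipped (distance of bottle from where it was at the start of the episode above 0.03 m or angle between bottle's own z axis and vertical above 0.4 rad).
It fails at once if the beaker is shifted by more than 30 mm or tipped (distance of beaker from where it was at the start of the episode above 0.03 m or angle between beaker's own z axis and vertical above 0.4 rad).
It fails at once if the jar is shifted by more than 30 mm or tipped (distance of jar from where it was at the start of the episode above 0.03 m or angle between jar's own z axis and vertical above 0.4 rad).
It fails at once if the bowl is shifted by more than 30 mm or tipped (distance of bowl from where it was at the start of the episode above 0.03 m or angle between bowl's own z axis and vertical above 0.4 rad).
It also fails if it takes over 72 s, if anything falls off the work surface, if the arm or the gripper's body presses on something with over 40 N, if the wrist force passes 120 N, or if a joint passes its speed limit or range.

## Working session

There is one attempt and no reset: what is moved stays moved. The work goes in short steps, Python scripts to look and compute and a tool call to move; the robot and the scene stay as the last step left them, time stands still between calls to the robot, and variables do not carry over. Pictures are saved under pics/ and viewed, and the job is handed in when it is done.

Besides the shell and the picture viewer there is one more tool, called after "Emit:" as name(argument=value, ...), one argument or row to a line, values as JSON. apply_moves: Moves the arm, as the interface text tells. Its arguments: {"type":"object","properties":{"motion":{"type":"array"}},"required":["motion"]}

```bash
ls; mkdir -p pics; python3 - <<'E'
from station import r
import cv2
print(r.observe())
for n in ("scene","top","wrist"):
    c=r.calibration(n); print(n,c)
    p,d=r.capture(n); cv2.imwrite(f"pics/{n}0.png",p)
    import numpy as np; np.save(f"pics/{n}0.npy",d)
E
```

```text
pics
{'time': 0.0, 'q': array([-1.23719632,  0.33388031,  0.03986748,  1.46628969, -0.01342055,
        1.34328956, -0.05850826]), 'joint_velocities': array([ 1.06710078e-03,  8.58588821e-05, -7.13877862e-04,  1.95543762e-04,
       -1.07040698e-03, -5.28413577e-04, -7.02208867e-04]), 'effort': array([-6.88258096e-04, -6.56323957e+01,  1.33512374e+00, -4.03821373e+01,
       -5.98653825e-02,  4.44265525e-02,  1.27712046e-04]), 'position': array([0.27242148, 0.58958864, 0.19566998]), 'tcp_rot': array([-3.13999397e+00,  8.57339253e-05,  2.70876831e+00]), 'wrist_force': array([-0.11930531,  0.46449747,  0.12507633]), 'ft_torque': array([-0.01104656,  0.01465421,  0.04656889]), 'width': 1.0022842715330498}
scene {'fovy': 52.0459339172326, 'cx': 255.8460310836917, 'cy': 192.07053520720876, 'D': array([0.04543024, 0.        , 0.        , 0.        , 0.        ]), 'rvec': array([ 1.13693588,  2.13808486, -1.12439486]), 'tvec': array([ 0.21657624, -0.16818534,  1.5381806 ])}
top {'fovy': 43.60409447197451, 'cx': 252.9714311243214, 'cy': 193.42119076199907, 'D': array([-0.17332833,  0.        ,  0.        ,  0.        ,  0.        ]), 'rvec': array([ 2.12531897, -2.10341033,  0.22461289]), 'tvec': array([0.05030654, 0.47437634, 1.69315954])}
wrist {'fovy': 60.735228213455265, 'cx': 255.79737563812247, 'cy': 194.03143456391444, 'D': array([-0.03547131,  0.        ,  0.        ,  0.        ,  0.        ]), 'rvec': array([-2.43406645, -1.55744842, -0.2236785 ]), 'tvec': array([-0.64899265, -0.03405651,  0.39118315])}
```

View pics/scene0.png

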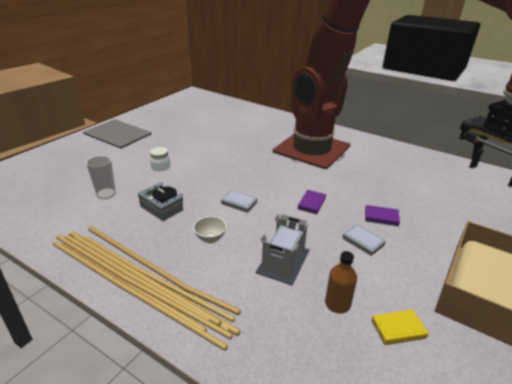

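View pics/top0.png

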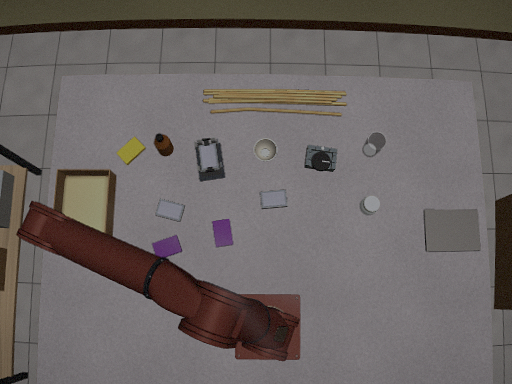

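View pics/wrist0.png

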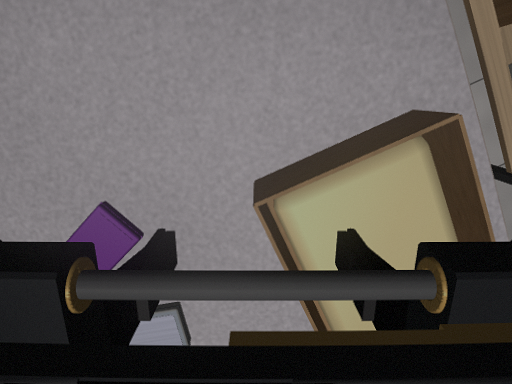

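Top view: two silver tins at (170,210) and (273,199). Purple look-alikes sit at (167,246) and (222,233), with a yellow one at (131,151). The dispenser is at (209,158) and the dial at (321,158). The silver pair matches the tin in the dispenser, so I'll enlarge to confirm and then measure.

```bash
cat > h.py <<'E'
import numpy as np, cv2
from scipy.spatial.transform import Rotation as Ro
def K(c,H=384):
    f=H/2/np.tan(np.radians(c['fovy'])/2)
    return np.array([[f,0,c['cx']],[0,f,c['cy']],[0,0,1.]])
def cast(c,uv,z):
    """pixels -> world points on plane z"""
    uv=np.asarray(uv,float).reshape(-1,1,2)
    n=cv2.undistortPoints(uv,K(c),np.array(c['D'])).reshape(-1,2)
    R=cv2.Rodrigues(np.array(c['rvec']))[0]; t=np.array(c['tvec'])
    C=-R.T@t; d=np.c_[n,np.ones(len(n))]@R
    s=(z-C[2])/d[:,2]
    return C+s[:,None]*d
def proj(c,P):
    return cv2.projectPoints(np.asarray(P,float).reshape(-1,1,3),np.array(c['rvec']),np.array(c['tvec']),K(c),np.array(c['D']))[0].reshape(-1,2)
E
python3 - <<'E'
import cv2
from h import *
p=cv2.imread('pics/top0.png')
a=cv2.resize(p[135:255,110:210],None,fx=4,fy=4,interpolation=cv2.INTER_CUBIC)
b=cv2.resize(p[135:255,190:290],None,fx=4,fy=4,interpolation=cv2.INTER_CUBIC)
cv2.imwrite('pics/cropab.png',np.hstack([a,b]))
d=cv2.resize(p[130:190,290:350],None,fx=9,fy=9,interpolation=cv2.INTER_CUBIC)
cv2.imwrite('pics/cropd.png',d)
E
```

```text
(no output)
```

View pics/cropab.png

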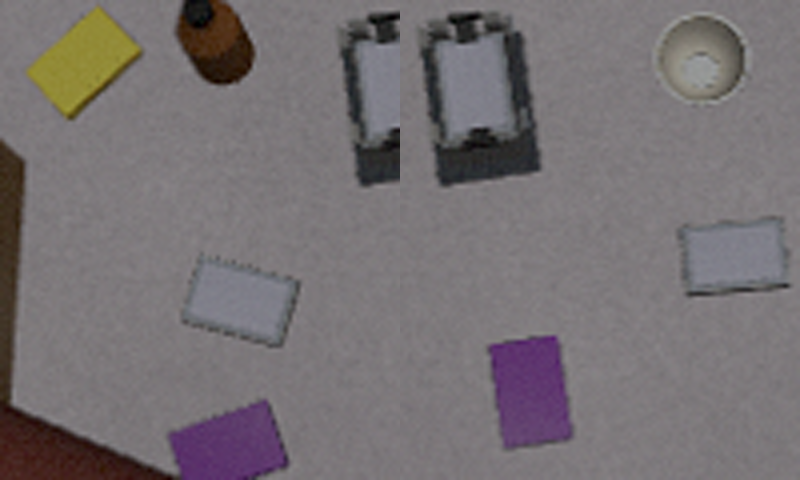

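View pics/cropd.png

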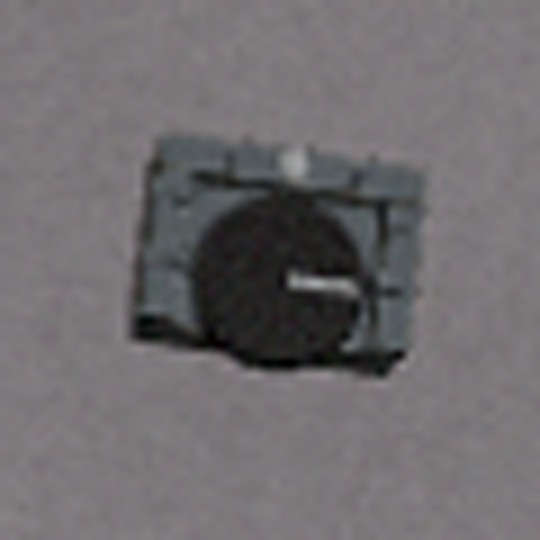

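```bash
cat > m.py <<'E'
from h import *
import json
from station import r
c=r.calibration('top')
p=cv2.imread('pics/top0.png'); 
print(p[210,170],p[199,273],p[158,209],p[220,200],p[145,325])
b=p.astype(int); diff=b[...,0]-b[...,2]
m=((diff>8)&(b[...,0]-b[...,1]<30)).astype(np.uint8)
cv2.imwrite('pics/m.png',m*255)
m=cv2.morphologyEx(m,cv2.MORPH_OPEN,np.ones((2,2),np.uint8))
n,l,s,ce=cv2.connectedComponentsWithStats(m)
for i in range(1,n):
    if s[i,4]>60:
        cnt=cv2.findContours((l==i).astype(np.uint8),0,1)[0][0]
        re=cv2.minAreaRect(cnt); bx=cv2.boxPoints(re)
        W=cast(c,bx,0.02); e=np.linalg.norm(np.diff(W,axis=0),axis=1)
        k=np.argmax(e[:2]); v=W[k+1]-W[k]
        print(s[i],ce[i].round(1),'ctr',W.mean(0).round(4),'edges',e.round(3),'longdir deg',np.degrees(np.arctan2(v[1],v[0])).round(1))
E
python3 m.py
```

```text
[137 130 128] [137 127 128] [136 126 125] [118 113 118] [122 121 124]
[201 145  16  24 260] [208.3 156. ] ctr [0.6207 0.2222 0.02  ] edges [0.057 0.088 0.057] longdir deg -171.6
[262 191  25  16 261] [275.  198.7] ctr [ 0.4618 -0.0226  0.02  ] edges [0.089 0.056 0.088] longdir deg -89.4
[159 202  25  18 260] [170.7 209.6] ctr [0.4146 0.3591 0.02  ] edges [0.053 0.089 0.053] longdir deg -103.4
```

```bash
python3 - <<'E'
from h import *
from station import r
c=r.calibration('top')
f=lambda n,uv,z: print(n,cast(c,uv,z).round(4)[0])
f('stud',(290+293/9,130+162/9),.055); f('line end',(290+357/9,130+290/9),.051);f('line start',(290+290/9,130+278/9),.051)
f('wheelctr',(290+277/9,130+280/9),.050)
f('front L',(290+140/9,130+338/9),.0);f('front R',(290+385/9,130+374/9),.0)
f('bottle base',(166,151),0);f('bowl',(265,150),.045);f('jar',(371,205),.065);f('beaker bot',(371,150),0);f('cupL',(376,139),.12)
f('tinA',(190+476/4,135+80/4),.0755)
E
```

```text
stud [ 0.6478 -0.2015  0.055 ]
line end [ 0.5945 -0.2273  0.051 ]
line start [ 0.5992 -0.1997  0.051 ]
wheelctr [ 0.5985 -0.1944  0.05  ]
front L [ 0.5865 -0.1432  0.    ]
front R [ 0.5722 -0.2469  0.    ]
bottle base [0.6465 0.3897 0.    ]
bowl [0.64   0.0121 0.045 ]
jar [ 0.4323 -0.3726  0.065 ]
beaker bot [ 0.6604 -0.3989  0.    ]
cupL [ 0.6652 -0.3881  0.12  ]
tinA [ 0.6138 -0.1478  0.0755]
```

```bash
python3 - <<'E'
from h import *
from station import r
s=r.observe();c=r.calibration('wrist')
R=cv2.Rodrigues(c['rvec'])[0];C=-R.T@c['tvec']
T=Ro.from_euler('xyz',s['tcp_rot']).as_matrix()
print('cam pos in tool',T.T@(C-s['position']),'\ncam axes in tool (cols)\n',(T.T@R.T).round(3), s['time'])
E
```

```text
cam pos in tool [ 7.85612485e-02 -1.61534663e-04 -1.87914756e-01] 
cam axes in tool (cols)
 [[ 0.    -0.959 -0.284]
 [ 1.     0.    -0.   ]
 [ 0.    -0.284  0.959]] 0.15
```

Emit:
apply_moves(
  motion=[
    [-1, [-0.045, -0.03, 0], 0],
    [-1, [-0.045, -0.03, 0], 0],
    [-1, [-0.045, -0.03, 0], 0],
    [-1, [-0.045, -0.03, 0], 0],
    [-1, [-0.045, -0.03, 0], 0],
    [-1, [0, 0, 0], 10.5],
    [-1, [0, 0, 0], 10.5],
    [-1, [0, 0, 0], 10.5],
  ],
)

```text
time: 1.15
position: [0.4175, 0.35, 0.1935]
tcp_rot: [-3.137, 0.001, 2.152]
wrist_force: [-0.6, 0.2, 1.0]
width: 0.999
```

Emit:
apply_moves(
  motion=[
    [-1, [0, 0, 0], 10.5],
    [-1, [0, 0, 0], 10.5],
    [-1, [0, 0, 0], 10.5],
    [-1, [0, 0, 0], 10.5],
    [-1, [0, 0, 0], 5],
    [-1, [0, 0, 0], 0],
  ],
)

```text
time: 1.9
position: [0.4167, 0.3489, 0.1921]
tcp_rot: [-3.138, 0.007, 1.312]
wrist_force: [-0.5, 0.0, 0.1]
width: 1.005
```

```bash
cat >> h.py <<'E'
def goto(s,x,y,z,yawdeg):
    T=Ro.from_euler('xyz',s['tcp_rot']).as_matrix()
    d=T.T@(np.array([x,y,z])-s['position'])
    dy=(yawdeg-np.degrees(s['tcp_rot'][2])+180)%360-180
    print('pose',s['position'].round(4),'yaw',np.degrees(s['tcp_rot']).round(1),'t',round(s['time'],2),'w',round(s['width'],3),'F',s['wrist_force'].round(1))
    print(' shift in tool axes now',d.round(4),'turn',(-dy).round(1))
E
cat > look.py <<'E'
from h import *
from station import r
import sys,pickle
n=sys.argv[1]; cam=sys.argv[2] if len(sys.argv)>2 else 'wrist'
s=r.observe(); c=r.calibration(cam); p,d=r.capture(cam)
cv2.imwrite(f'pics/{n}.png',p); pickle.dump((s,c,d),open(f'pics/{n}.pkl','wb'))
print('pose',s['position'].round(4),'rpy',np.degrees(s['tcp_rot']).round(1),'t',round(s['time'],2),'w',round(s['width'],3),'F',s['wrist_force'].round(1),'q',s['q'].round(2))
E
python3 look.py w1
```

```text
pose [0.4167 0.3489 0.1921] rpy [-179.8    0.4   75.2] t 1.9 w 1.005 F [-0.5  0.   0.1] q [-1.03  0.12  0.27  1.74 -0.03  1.29 -1.01]
```

View pics/w1.png

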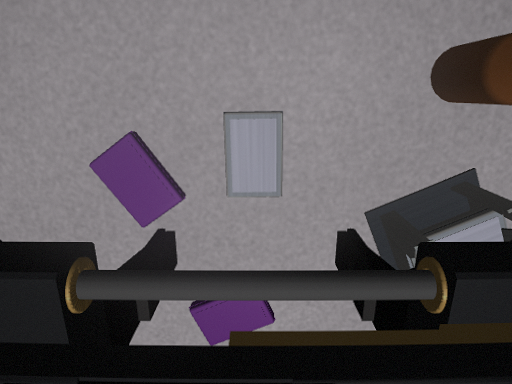

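Wrist view: the silver tin is upright in the picture, with corners about (224,112), (282,111), (282,197) and (227,197). The purple look-alikes are at (137,178) and (232,318), and the dispenser corner shows at the right.

```bash
cat > tin.py <<'E'
from h import *
import sys,pickle
def tin(n,roi,z=0.02,show=True):
    s,c,d=pickle.load(open(f'pics/{n}.pkl','rb')); p=cv2.imread(f'pics/{n}.png')
    x0,y0,x1,y1=roi
    b=p[y0:y1,x0:x1].astype(int); q=cv2.GaussianBlur(p,(3,3),0)[y0:y1,x0:x1].astype(int)
    m=((q[...,0]-q[...,2])>6).astype(np.uint8)
    m=cv2.morphologyEx(m,cv2.MORPH_CLOSE,np.ones((5,5))); m=cv2.morphologyEx(m,cv2.MORPH_OPEN,np.ones((3,3)))
    cnt=max(cv2.findContours(m,0,1)[0],key=cv2.contourArea)+np.array([x0,y0])
    W=cast(c,cnt.reshape(-1,2)+0.0,z)[:,:2]
    re=cv2.minAreaRect((W*1000).astype(np.float32)); bx=cv2.boxPoints(re)/1000
    e=np.linalg.norm(np.diff(bx,axis=0),axis=1);k=np.argmax(e[:2]);v=bx[k+1]-bx[k]
    ctr=bx.mean(0); yaw=np.degrees(np.arctan2(v[1],v[0]))%180
    px=proj(c,np.c_[bx,[z]*4])
    q=p.copy(); cv2.polylines(q,[np.int32(px.round())],True,(0,255,0),1)
    a=cv2.resize(q[y0:y1,x0:x1],None,fx=3,fy=3,interpolation=cv2.INTER_NEAREST); cv2.imwrite(f'pics/{n}_t.png',a)
    print('ctr',ctr.round(4),'size',e[:2].round(4),'yaw',yaw.round(2)); return s,ctr,yaw
if __name__=='__main__':
    s,ct,yaw=tin(sys.argv[1],list(map(int,sys.argv[2:6])))
    goto(s,ct[0],ct[1],0.1,yaw)
E
python3 tin.py w1 205 95 305 215
```

```text
ctr [0.4166 0.3635] size [0.0594 0.0908] yaw 75.69
pose [0.4167 0.3489 0.1921] yaw [-179.8    0.4   75.2] t 1.9 w 1.005 F [-0.5  0.   0.1]
 shift in tool axes now [ 0.0147 -0.0036  0.092 ] turn -0.5
```

View pics/w1_t.png

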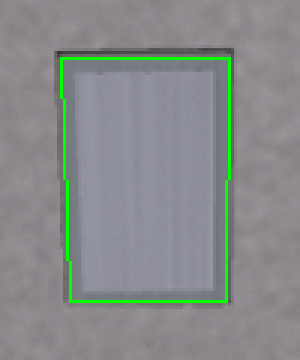

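Emit:
apply_moves(
  motion=[
    [-1, [0.015, -0.0035, 0.04], -0.5],
    [-1, [0, 0, 0.05], 0],
    [-1, [0, 0, 0.04], 0],
    [-1, [0, 0, 0.03], 0],
    [-1, [0, 0, 0], 0],
  ],
)

```text
time: 2.58
position: [0.4169, 0.3648, 0.0285]
tcp_rot: [-3.139, 0.004, 1.334]
wrist_force: [0.9, 0.4, 0.6]
width: 1.0
```

```bash
python3 look.py w2; python3 -c "
from h import *
from station import r
goto(r.observe(),.4166,.3635,.005,75.7)"
```

```text
pose [0.4169 0.3648 0.0285] rpy [-179.9    0.2   76.4] t 2.58 w 1.0 F [0.9 0.4 0.6] q [-1.01  0.3   0.25  1.89 -0.09  0.97 -0.96]
pose [0.4178 0.3656 0.03  ] yaw [-1.799e+02  1.000e-01  7.640e+01] t 2.62 w 0.998 F [-0.3 -0.2  0.3]
 shift in tool axes now [-0.0023 -0.0006  0.025 ] turn 0.7
```

View pics/w2.png

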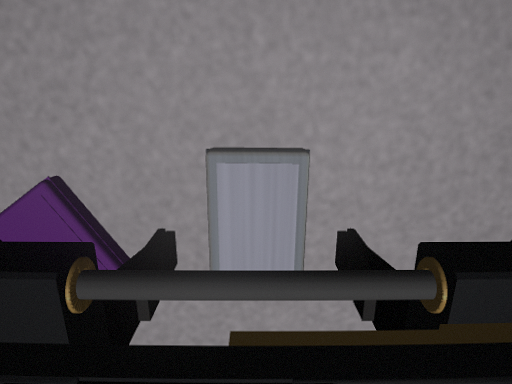

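Tin sits centred between the open fingers, with its far end edge at row ~152 (cols 207–309).

Emit:
apply_moves(
  motion=[
    [-1, [-0.001, 0, 0.013], 0],
    [-1, [0, 0, 0.012], 0],
    [-1, [0, 0, 0], 0],
  ],
)

```text
time: 3.0
position: [0.4191, 0.3663, 0.0066]
tcp_rot: [3.141, -0.002, 1.335]
wrist_force: [-0.4, -0.1, -0.6]
width: 0.998
```

```bash
python3 look.py w3
```

```text
pose [0.4191 0.3663 0.0066] rpy [ 1.80e+02 -1.00e-01  7.65e+01] t 3.0 w 0.998 F [-0.4 -0.1 -0.6] q [-1.01  0.33  0.25  1.91 -0.1   0.92 -0.95]
```

Emit:
apply_moves(
  motion=[
    [-1, [-0.003, 0, 0.003], 0],
    [-1, [0, 0, 0], 0],
    [1, [0, 0, 0], 0],
    [1, [0, 0, 0], 0],
    [1, [0, 0, 0], 0],
    [1, [0, 0, 0], 0],
  ],
)

```text
time: 3.8
position: [0.4193, 0.3641, 0.0051]
tcp_rot: [3.14, -0.005, 1.335]
wrist_force: [-0.1, 0.7, -0.3]
width: 0.63
```

```bash
python3 look.py w4
```

```text
pose [0.4193 0.3641 0.0051] rpy [179.9  -0.3  76.5] t 3.8 w 0.63 F [-0.1  0.7 -0.3] q [-1.01  0.32  0.25  1.92 -0.1   0.91 -0.95]
```

View pics/w4.png

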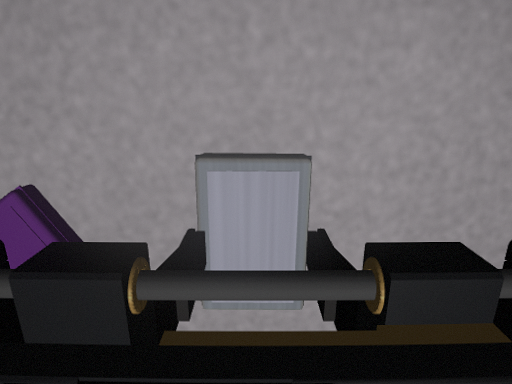

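```bash
cat > held.py <<'E'
from h import *
import sys,pickle
# tin ends in tool frame, given pixel rows; plane = tool-parallel plane at tin top (height h above TCP)
n=sys.argv[1]; h=float(sys.argv[2]); rows=list(map(float,sys.argv[3:]))
s,c,d=pickle.load(open(f'pics/{n}.pkl','rb'))
T=Ro.from_euler('xyz',s['tcp_rot']).as_matrix()
for v in rows:
    P=cast(c,[[255,v]],s['position'][2]+h)[0]
    print(v,(T.T@(P-s['position'])).round(4))
E
python3 held.py w4 0.015 153 158 306 309
python3 - <<'E'
import cv2,numpy as np
p=cv2.imread('pics/w4.png')
a=p[140:180,180:330];b=p[295:335,180:330]
cv2.imwrite('pics/w4c.png',cv2.resize(np.vstack([a,b]),None,fx=5,fy=5,interpolation=cv2.INTER_NEAREST))
E
```

```text
153.0 [ 0.0494 -0.0009 -0.0148]
158.0 [ 0.0468 -0.0009 -0.0148]
306.0 [-0.045  -0.001  -0.0152]
309.0 [-0.0471 -0.001  -0.0152]
```

View pics/w4c.png

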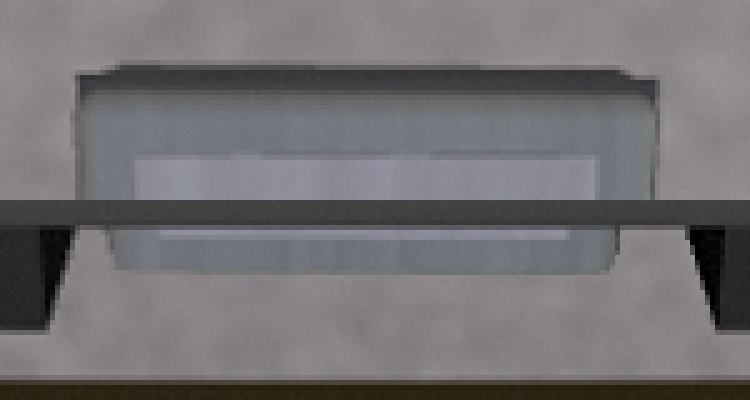

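Grip looks centred: tin ends fall at tool x +46 and −47.5 mm, so the centre is within 1 mm. Next I lift.

Emit:
apply_moves(
  motion=[
    [1, [0, 0, 0], 0],
    [1, [0, 0, -0.02], 0],
    [1, [0, 0, -0.045], 0],
    [1, [0, 0, -0.055], 0],
    [1, [0, 0, -0.055], 0],
    [1, [0, 0, 0], 0],
  ],
)

```text
time: 4.6
position: [0.4183, 0.3629, 0.1849]
tcp_rot: [3.14, -0.003, 1.335]
wrist_force: [-0.8, 0.2, -0.4]
width: 0.013
```

```bash
python3 look.py w5;  python3 -c "
from h import *
from station import r
goto(r.observe(),.60,.213,.2,8.4)"
```

```text
pose [0.4183 0.3629 0.1849] rpy [179.9  -0.2  76.5] t 4.6 w 0.013 F [-0.8  0.2 -0.4] q [-1.04  0.14  0.27  1.73 -0.04  1.27 -1.  ]
pose [0.4173 0.362  0.1824] yaw [-180.     0.    76.5] t 4.65 w 0.009 F [-0.1 -0.3 -0.5]
 shift in tool axes now [-0.1022  0.2125 -0.0177] turn 68.1
```

View pics/w5.png

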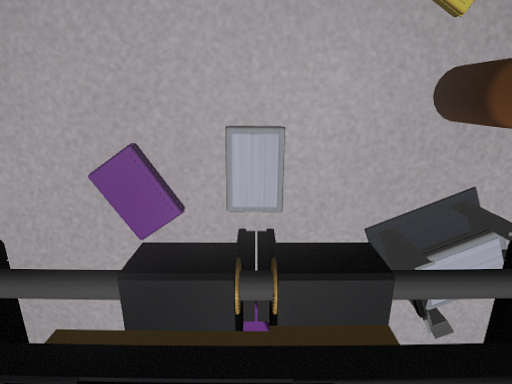

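The fingers move slowly and had not closed before the lift, so the tin stayed on the table at (255,170). I'll reopen, re-measure and grip for longer.

Emit:
apply_moves(
  motion=[
    [-1, [0, 0, 0.05], 0],
    [-1, [0, 0, 0.05], 0],
    [-1, [0, 0, 0.02], 0],
    [-1, [0, 0, 0], 0],
    [-1, [0, 0, 0], 0],
    [-1, [0, 0, 0], 0],
    [-1, [0, 0, 0], 0],
    [-1, [0, 0, 0], 0],
  ],
)

```text
time: 5.65
position: [0.4159, 0.3608, 0.057]
tcp_rot: [-3.14, 0.002, 1.335]
wrist_force: [0.7, 0.4, 0.0]
width: 0.834
```

```bash
python3 tin.py w5 205 110 305 225; python3 look.py w6
```

```text
ctr [0.4167 0.3636] size [0.0596 0.0913] yaw 75.98
pose [0.4183 0.3629 0.1849] yaw [179.9  -0.2  76.5] t 4.6 w 0.013 F [-0.8  0.2 -0.4]
 shift in tool axes now [ 0.     -0.0018  0.0849] turn 0.5
pose [0.4159 0.3608 0.057 ] rpy [-1.799e+02  1.000e-01  7.650e+01] t 5.65 w 0.834 F [0.7 0.4 0. ] q [-1.02  0.26  0.26  1.88 -0.08  1.02 -0.97]
```

Emit:
apply_moves(
  motion=[
    [-1, [0.002, 0, 0.02], 0],
    [-1, [0, 0, 0.017], 0],
    [-1, [0, 0, 0.008], 0],
    [-1, [0, 0, 0.004], 0],
    [-1, [0, 0, 0], 0],
  ],
)

```text
time: 6.32
position: [0.417, 0.3633, 0.0073]
tcp_rot: [-3.141, 0.0, 1.335]
wrist_force: [0.1, 0.6, 0.0]
width: 1.0
```

Emit:
apply_moves(
  motion=[
    [1, [0, 0, 0.003], 0],
    [1, [0, 0, 0], 0],
    [1, [0, 0, 0], 0],
    [1, [0, 0, 0], 0],
    [1, [0, 0, 0], 0],
    [1, [0, 0, 0], 0],
    [1, [0, 0, 0], 0],
    [1, [0, 0, 0], 0],
  ],
)

```text
time: 7.32
position: [0.4177, 0.364, 0.0054]
tcp_rot: [3.141, -0.002, 1.335]
wrist_force: [0.3, 0.1, -0.2]
width: 0.171
```

```bash
python3 look.py w7
```

```text
pose [0.4177 0.364  0.0054] rpy [ 1.80e+02 -1.00e-01  7.65e+01] t 7.33 w 0.171 F [ 0.3  0.1 -0.2] q [-1.01  0.33  0.25  1.91 -0.1   0.91 -0.95]
```

View pics/w7.png

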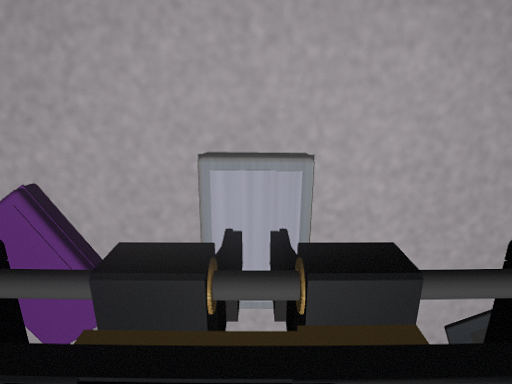

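```bash
python3 - <<'E'
from h import *
import pickle
for n in ('w1','w7'):
    s,c,d=pickle.load(open(f'pics/{n}.pkl','rb'))
    R=cv2.Rodrigues(c['rvec'])[0];C=-R.T@c['tvec']
    T=Ro.from_euler('xyz',s['tcp_rot']).as_matrix()
    for uv in [(100,50),(250,60),(400,60),(256,180),(240,180),(280,170),(230,240),(228,310),(282,240),(240,306)]:
        z=d[uv[1],uv[0]]
        nn=cv2.undistortPoints(np.array([[uv]],float),K(c),c['D'])[0,0]
        P=R.T@(np.array([nn[0]*z,nn[1]*z,z])-c['tvec'])
        print(n,uv,z.round(4),P.round(4),'tool',(T.T@(P-s['position'])).round(4))
E
```

```text
w1 (100, 50) 0.3487 [0.2852 0.5149 0.0012] tool [ 0.128  -0.1691  0.1906]
w1 (250, 60) 0.3523 [4.390e-01 4.626e-01 2.000e-04] tool [ 0.1168 -0.007   0.1912]
w1 (400, 60) 0.3518 [ 5.970e-01  4.217e-01 -2.000e-04] tool [0.1178 0.1562 0.1911]
w1 (256, 180) 0.3707 [0.4124 0.3363 0.0202] tool [-0.0122 -0.0004  0.172 ]
w1 (240, 180) 0.3693 [0.395  0.3413 0.0216] tool [-0.0119 -0.0185  0.1706]
w1 (280, 170) 0.3681 [0.4414 0.3404 0.0193] tool [-0.0008  0.0265  0.1727]
w1 (230, 240) 0.414 [0.3592 0.2641 0.0004] tool [-0.0955 -0.0333  0.1924]
w1 (228, 310) 0.4217 [0.333  0.1778 0.0198] tool [-0.1857 -0.0366  0.1737]
w1 (282, 240) 0.4142 [ 0.4228  0.2472 -0.    ] tool [-0.0956  0.0325  0.1927]
w1 (240, 306) 0.4193 [0.3498 0.1801 0.0203] tool [-0.1792 -0.0209  0.1731]
w7 (100, 50) 0.1776 [0.358  0.4848 0.0006] tool [ 0.1035 -0.0863  0.0049]
w7 (250, 60) 0.1797 [4.369e-01 4.600e-01 1.000e-04] tool [ 0.0978 -0.0038  0.0055]
w7 (400, 60) 0.1799 [ 5.182e-01  4.410e-01 -2.000e-04] tool [0.0984 0.0797 0.0058]
w7 (256, 180) 0.177 [0.4255 0.3981 0.0215] tool [ 0.035  -0.0004 -0.016 ]
w7 (240, 180) 0.1783 [0.4169 0.3998 0.0202] tool [ 0.0346 -0.0091 -0.0148]
w7 (280, 170) 0.1776 [0.4393 0.3999 0.0194] tool [ 0.04    0.0126 -0.0139]
w7 (230, 240) 0.1592 [0.4077 0.378  0.0471] tool [ 0.0113 -0.013  -0.0417]
w7 (228, 310) 0.1324 [0.4051 0.362  0.0798] tool [-0.0047 -0.0118 -0.0744]
w7 (282, 240) 0.1604 [0.4322 0.3716 0.046 ] tool [ 0.0109  0.0123 -0.0405]
w7 (240, 306) 0.2008 [0.3972 0.3225 0.0203] tool [-0.0451 -0.0102 -0.015 ]
```

```bash
python3 - <<'E'
from h import *
import pickle
for n,cols in (('w2',(158,170,345)),('w5',(246,270)),('w7',(232,280))):
    s,c,d=pickle.load(open(f'pics/{n}.pkl','rb'))
    R=cv2.Rodrigues(c['rvec'])[0];C=-R.T@c['tvec']
    T=Ro.from_euler('xyz',s['tcp_rot']).as_matrix()
    print(n,'TCP px',proj(c,[s['position'],s['position']+T@[0.0095,0,0],s['position']+T@[0.0095,0,-.04]]).round(1).tolist())
    for u in cols:
      for v in (226,230,233,240,250,262,302,312):
        z=d[v,u]
        nn=cv2.undistortPoints(np.array([[[u,v]]],float),K(c),c['D'])[0,0]
        P=R.T@(np.array([nn[0]*z,nn[1]*z,z])-c['tvec'])
        print(n,(u,v),z.round(4),'tool',(T.T@(P-s['position'])).round(4))
E
python3 - <<'E'
import cv2,numpy as np
p=cv2.imread('pics/w7.png');q=cv2.imread('pics/w5.png')
a=p[215:345,190:325];b=q[215:345,190:325]
cv2.imwrite('pics/w7c.png',cv2.resize(np.clip(np.hstack([a,b]).astype(int)*2,0,255).astype(np.uint8),None,fx=2.9,fy=2.9,interpolation=cv2.INTER_NEAREST))
E
```

```text
w2 TCP px [[256.6, 228.6], [256.6, 214.2], [256.8, 242.1]]
w2 (158, 226) 0.2344 tool [-0.0107 -0.0708  0.0303]
w2 (158, 230) 0.1726 tool [ 0.0107 -0.0522 -0.0279]
w2 (158, 233) 0.1674 tool [ 0.0113 -0.0506 -0.0331]
w2 (158, 240) 0.1599 tool [ 0.011  -0.0484 -0.041 ]
w2 (158, 250) 0.1533 tool [ 0.0092 -0.0464 -0.0484]
w2 (158, 262) 0.1481 tool [ 0.0063 -0.0449 -0.0547]
w2 (158, 302) 0.1451 tool [-0.0094 -0.0441 -0.0625]
w2 (158, 312) 0.2548 tool [-0.0831 -0.0771  0.03  ]
w2 (170, 226) 0.2322 tool [-0.0098 -0.0615  0.0282]
w2 (170, 230) 0.1741 tool [ 0.0102 -0.0462 -0.0265]
w2 (170, 233) 0.172 tool [ 0.0095 -0.0457 -0.0289]
w2 (170, 240) 0.165 tool [ 0.0089 -0.0438 -0.0364]
w2 (170, 250) 0.1647 tool [ 0.0041 -0.0438 -0.038 ]
w2 (170, 262) 0.1658 tool [-0.0022 -0.0441 -0.0388]
w2 (170, 302) 0.2515 tool [-0.0735 -0.0668  0.0295]
w2 (170, 312) 0.2522 tool [-0.0814 -0.067   0.0278]
w2 (345, 226) 0.2339 tool [-0.0104  0.0633  0.0299]
w2 (345, 230) 0.1748 tool [ 0.0099  0.0472 -0.0257]
w2 (345, 233) 0.1718 tool [ 0.0096  0.0464 -0.029 ]
w2 (345, 240) 0.1638 tool [ 0.0094  0.0443 -0.0374]
w2 
[... 1284 characters left out ...]
[ 0.0104 -0.0128 -0.0309]
w7 (232, 240) 0.1631 tool [ 0.0097 -0.0124 -0.0381]
w7 (232, 250) 0.1531 tool [ 0.0094 -0.0116 -0.0486]
w7 (232, 262) 0.1405 tool [ 0.0101 -0.0107 -0.0615]
w7 (232, 302) 0.1306 tool [-0.0005 -0.01   -0.075 ]
w7 (232, 312) 0.1325 tool [-0.0056 -0.0101 -0.0745]
w7 (280, 226) 0.1858 tool [ 0.0078  0.0132 -0.0149]
w7 (280, 230) 0.172 tool [ 0.011   0.0122 -0.0284]
w7 (280, 233) 0.1696 tool [ 0.0105  0.012  -0.0311]
w7 (280, 240) 0.1621 tool [ 0.0101  0.0115 -0.0389]
w7 (280, 250) 0.1519 tool [ 0.01    0.0107 -0.0497]
w7 (280, 262) 0.1417 tool [ 0.0095  0.01   -0.0604]
w7 (280, 302) 0.1308 tool [-0.0007  0.0092 -0.0747]
w7 (280, 312) 0.1315 tool [-0.0049  0.0093 -0.0754]
```

View pics/w7c.png

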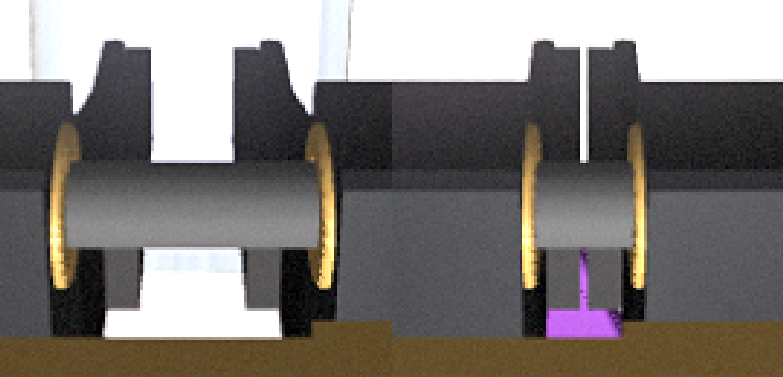

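```bash
python3 - <<'E'
from h import *
import pickle
for n in ('w4','w5'):
    s,c,d=pickle.load(open(f'pics/{n}.pkl','rb'))
    R=cv2.Rodrigues(c['rvec'])[0]
    T=Ro.from_euler('xyz',s['tcp_rot']).as_matrix()
    for u in (20,60,100,130,160,200):
      for v in (250,275,300,325,340,355,375):
        z=d[v,u]
        nn=cv2.undistortPoints(np.array([[[u,v]]],float),K(c),c['D'])[0,0]
        P=R.T@(np.array([nn[0]*z,nn[1]*z,z])-c['tvec'])
        print(n,(u,v),z.round(4),'tool',(T.T@(P-s['position'])).round(3))
E
```

```text
w4 (20, 250) 0.1896 tool [-0.008 -0.14  -0.016]
w4 (20, 275) 0.078 tool [ 0.037 -0.058 -0.119]
w4 (20, 300) 0.0792 tool [ 0.03  -0.059 -0.119]
w4 (20, 325) 0.0814 tool [ 0.023 -0.061 -0.119]
w4 (20, 340) 0.1062 tool [ 0.001 -0.079 -0.1  ]
w4 (20, 355) 0.0674 tool [ 0.026 -0.05  -0.133]
w4 (20, 375) 0.0643 tool [ 0.025 -0.048 -0.137]
w4 (60, 250) 0.09 tool [ 0.038 -0.055 -0.106]
w4 (60, 275) 0.0783 tool [ 0.037 -0.048 -0.118]
w4 (60, 300) 0.0803 tool [ 0.03  -0.049 -0.118]
w4 (60, 325) 0.0807 tool [ 0.024 -0.05  -0.12 ]
w4 (60, 340) 0.0822 tool [ 0.019 -0.051 -0.12 ]
w4 (60, 355) 0.0696 tool [ 0.025 -0.043 -0.131]
w4 (60, 375) 0.0635 tool [ 0.026 -0.039 -0.137]
w4 (100, 250) 0.0882 tool [ 0.038 -0.043 -0.108]
w4 (100, 275) 0.0 tool [ 0.078 -0.    -0.188]
w4 (100, 300) 0.0783 tool [ 0.031 -0.038 -0.12 ]
w4 (100, 325) 0.0806 tool [ 0.024 -0.039 -0.12 ]
w4 (100, 340) 0.0826 tool [ 0.019 -0.04  -0.119]
w4 (100, 355) 0.0693 tool [ 0.025 -0.034 -0.131]
w4 (100, 375) 0.0642 tool [ 0.025 -0.032 -0.137]
w4 (130, 250) 0.0898 tool [ 0.038 -0.035 -0.106]
w4 (130, 275) 0.0839 tool [ 0.034 -0.033 -
[... 2271 characters left out ...]
-0.025 -0.138]
w5 (160, 250) 0.0898 tool [ 0.038 -0.027 -0.106]
w5 (160, 275) 0.0774 tool [ 0.038 -0.023 -0.119]
w5 (160, 300) 0.0789 tool [ 0.031 -0.024 -0.12 ]
w5 (160, 325) 0.0817 tool [ 0.023 -0.025 -0.119]
w5 (160, 340) 0.0762 tool [ 0.024 -0.023 -0.125]
w5 (160, 355) 0.0687 tool [ 0.026 -0.021 -0.132]
w5 (160, 375) 0.0647 tool [ 0.025 -0.02  -0.136]
w5 (200, 250) 0.0906 tool [ 0.037 -0.016 -0.105]
w5 (200, 275) 0.0786 tool [ 0.037 -0.014 -0.118]
w5 (200, 300) 0.0788 tool [ 0.031 -0.014 -0.12 ]
w5 (200, 325) 0.0811 tool [ 0.024 -0.014 -0.119]
w5 (200, 340) 0.0754 tool [ 0.024 -0.013 -0.125]
w5 (200, 355) 0.0687 tool [ 0.026 -0.012 -0.132]
w5 (200, 375) 0.0649 tool [ 0.025 -0.012 -0.136]
```

Emit:
apply_moves(
  motion=[
    [-1, [0, 0, -0.003], 0],
    [-1, [0, 0, 0], 0],
    [-1, [0, 0, 0], 0],
    [-1, [0, 0, 0], 0],
    [-1, [0, 0, 0], 0],
    [-1, [0, 0, 0], 0],
    [-1, [0, 0, 0], 0],
    [-1, [0, 0, 0], 0],
  ],
)

```text
time: 8.38
position: [0.4177, 0.364, 0.0086]
tcp_rot: [3.141, -0.001, 1.335]
wrist_force: [-0.0, -0.6, 0.1]
width: 0.946
```

Depth shows the finger tips end about 27 mm short of the reported TCP: front face ends at tool z ≈ −0.027, and the body face is 70 mm behind that. The fingers therefore closed above the tin. I'll treat the true tip height as reported z + 0.027 and go lower in small steps, watching the force.

Emit:
apply_moves(
  motion=[
    [-1, [0, 0, 0.01], 0],
    [-1, [0, 0, 0.01], 0],
    [-1, [0, 0, 0.007], 0],
    [-1, [0, 0, 0.003], 0],
    [-1, [0, 0, 0], 0],
  ],
)

```text
time: 9.0
position: [0.4172, 0.3635, -0.0244]
tcp_rot: [-3.141, -0.0, 1.335]
wrist_force: [0.7, -0.4, 0.3]
width: 1.001
```

Emit:
apply_moves(
  motion=[
    [1, [0, 0, 0], 0],
    [1, [0, 0, 0], 0],
    [1, [0, 0, 0], 0],
    [1, [0, 0, 0], 0],
    [1, [0, 0, 0], 0],
    [1, [0, 0, 0], 0],
  ],
)

```text
time: 9.75
position: [0.4176, 0.3639, -0.0238]
tcp_rot: [3.141, -0.001, 1.335]
wrist_force: [-0.4, 0.8, -1.2]
width: 0.73
```

```bash
python3 look.py w8; python3 held.py w8 0.042 150 155 160 165 300 305 310
```

```text
pose [ 0.4176  0.3639 -0.0238] rpy [ 1.80e+02 -1.00e-01  7.65e+01] t 9.75 w 0.73 F [-0.4  0.8 -1.2] q [-1.    0.37  0.24  1.93 -0.12  0.85 -0.94]
150.0 [ 0.0553 -0.0008 -0.0419]
155.0 [ 0.053  -0.0008 -0.0419]
160.0 [ 0.0507 -0.0008 -0.0419]
165.0 [ 0.0484 -0.0009 -0.0419]
300.0 [-0.0223 -0.0009 -0.042 ]
305.0 [-0.0253 -0.0009 -0.042 ]
310.0 [-0.0283 -0.0009 -0.042 ]
```

View pics/w8.png

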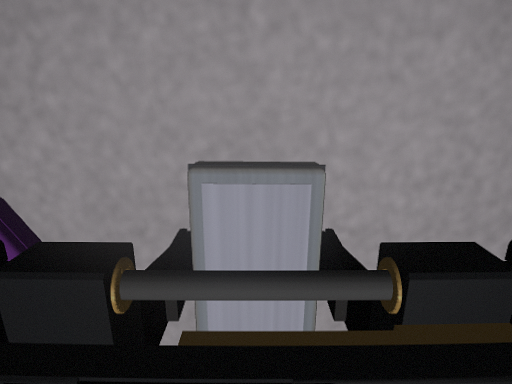

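Gripped: width stalled at 0.73 (63.5 mm), and the tin's far end at row 166 is 48 mm ahead of the TCP, so it is centred.

Emit:
apply_moves(
  motion=[
    [1, [0, 0, -0.02], 0],
    [1, [0, 0, -0.045], 0],
    [1, [0, 0, -0.055], 0],
    [1, [0, 0, -0.055], 0],
    [1, [0, 0, -0.03], 10],
    [1, [0, 0, 0], 10],
    [1, [0, 0, 0], 10],
    [1, [0, 0, 0], 10],
  ],
)

```text
time: 10.8
position: [0.4167, 0.3627, 0.1876]
tcp_rot: [-3.141, 0.001, 0.616]
wrist_force: [-0.4, 0.2, -1.1]
width: 0.731
```

Emit:
apply_moves(
  motion=[
    [1, [0, 0, 0], 10],
    [1, [0, 0, 0], 10],
    [1, [0, 0, 0], 8],
    [1, [0, 0, 0], 0],
  ],
)

```text
time: 11.3
position: [0.4162, 0.3621, 0.1871]
tcp_rot: [3.141, 0.002, 0.11]
wrist_force: [0.1, 0.3, -1.6]
width: 0.739
```

```bash
python3 -c "
from h import *
from station import r
goto(r.observe(),.501,.198,.19,8.4)"
```

```text
pose [0.4162 0.3621 0.1871] yaw [1.8e+02 1.0e-01 6.3e+00] t 11.3 w 0.739 F [ 0.1  0.3 -1.6]
 shift in tool axes now [ 0.0663  0.1724 -0.003 ] turn -2.1
```

Emit:
apply_moves(
  motion=[
    [1, [0.02, 0.05, 0], -2],
    [1, [0.02, 0.05, 0], 0],
    [1, [0.02, 0.05, 0], 0],
    [1, [0.006, 0.022, 0], 0],
    [1, [0, 0, 0], 0],
  ],
)

```text
time: 11.92
position: [0.5076, 0.197, 0.1867]
tcp_rot: [3.141, 0.002, 0.168]
wrist_force: [0.1, 0.9, -1.6]
width: 0.733
```

```bash
python3 look.py w9
```

```text
pose [0.5076 0.197  0.1867] rpy [1.8e+02 1.0e-01 9.6e+00] t 11.93 w 0.733 F [ 0.1  0.9 -1.6] q [-0.91  0.13  0.5   1.76 -0.06  1.28 -1.79]
```

View pics/w9.png

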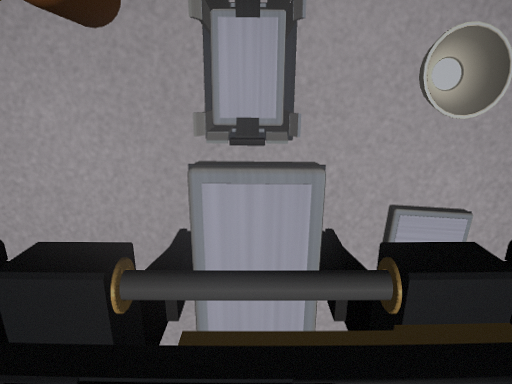

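Emit:
apply_moves(
  motion=[
    [1, [-0.035, 0, 0], 0.5],
    [1, [0, 0, 0], 0],
  ],
)

```text
time: 12.22
position: [0.4706, 0.195, 0.1863]
tcp_rot: [3.142, 0.003, 0.167]
wrist_force: [-0.0, 1.0, -0.8]
width: 0.73
```

```bash
python3 look.py w10; python3 - <<'E'
import cv2
p=cv2.imread('pics/w10.png')
cv2.imwrite('pics/w10c.png',cv2.resize(p[0:200,170:330],None,fx=3,fy=3,interpolation=cv2.INTER_CUBIC))
E
```

```text
pose [0.4706 0.195  0.1863] rpy [180.    0.2   9.6] t 12.22 w 0.73 F [-0.   1.  -0.8] q [-0.95  0.04  0.49  1.83 -0.02  1.27 -1.86]
```

View pics/w10c.png

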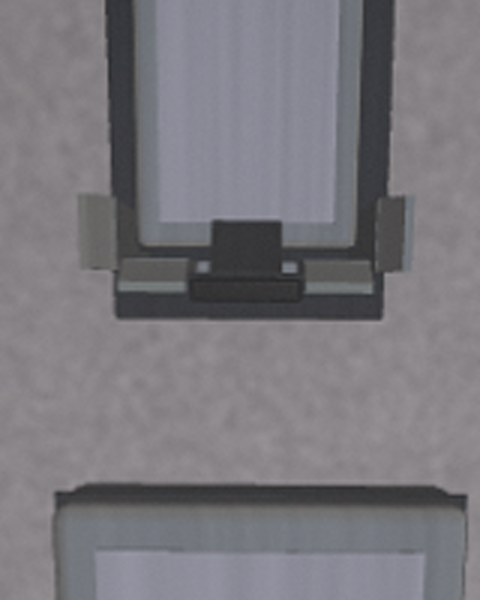

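```bash
python3 - <<'E'
import cv2
p=cv2.imread('pics/w9.png')
cv2.imwrite('pics/w9c.png',cv2.resize(p[0:160,180:320],None,fx=4,fy=3.75,interpolation=cv2.INTER_CUBIC))
E
```

```text
(no output)
```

View pics/w9c.png

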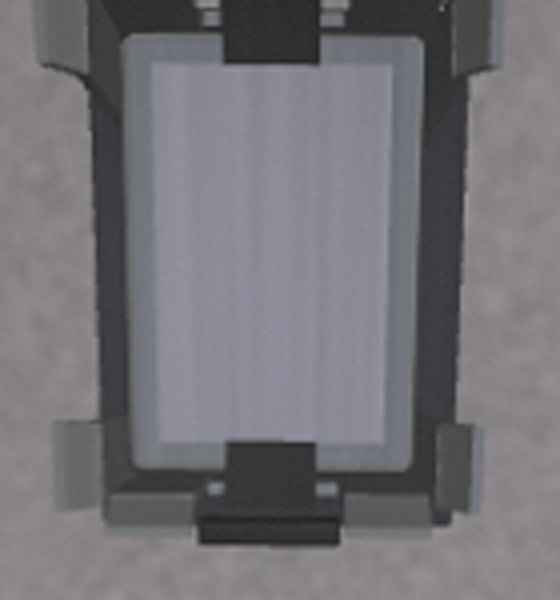

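```bash
python3 - <<'E'
from h import *
import pickle
s,c,d=pickle.load(open('pics/w9.pkl','rb'))
f=lambda u,v,z:cast(c,[[180+(u+.5)/4-.5,(v+.5)/3.75-.5]],z)[0]
a=f(272,64,.076);b=f(272,442,.076)
print('catch mids',a.round(4),b.round(4),'dist',np.linalg.norm(a-b).round(4),'ctr',((a+b)/2).round(4),'yaw',np.degrees(np.arctan2(*(a-b)[1::-1])).round(2))
# lips outer tips z=.102
L1=f(40,67,.102);R1=f(497,70,.102);L2=f(53,510,.102);R2=f(483,512,.102)
for n,p in zip('L1 R1 L2 R2'.split(),(L1,R1,L2,R2)): print(n,p.round(4))
m1=(L1+R1)/2;m2=(L2+R2)/2; print('lip mids',m1.round(4),m2.round(4),'yaw',np.degrees(np.arctan2(*(m1-m2)[1::-1])).round(2),'w',np.linalg.norm(L1-R1).round(4),np.linalg.norm(L2-R2).round(4))
# tin A rim corners z=.0755
t=[f(122,35,.0755),f(423,36,.0755),f(411,470,.0755),f(134,470,.0755)]
t=np.array(t);print('tinA',t.round(4).tolist(),t.mean(0).round(4),'yaw L',np.degrees(np.arctan2(*(t[0]-t[3])[1::-1])),'R',np.degrees(np.arctan2(*(t[1]-t[2])[1::-1])))
# lip 3D
T=Ro.from_euler('xyz',s['tcp_rot']).as_matrix()
u=np.array([1,0,0.])
E
```

```text
catch mids [0.646  0.2274 0.076 ] [0.5654 0.2143 0.076 ] dist 0.0817 ctr [0.6057 0.2209 0.076 ] yaw 9.26
L1 [0.633  0.2691 0.102 ]
R1 [0.6468 0.1839 0.102 ]
L2 [0.5451 0.2562 0.102 ]
R2 [0.5595 0.1686 0.102 ]
lip mids [0.6399 0.2265 0.102 ] [0.5523 0.2124 0.102 ] yaw 9.15 w 0.0863 0.0888
tinA [[0.6468, 0.2589, 0.0755], [0.6569, 0.1977, 0.0755], [0.5641, 0.1825, 0.0755], [0.5537, 0.2438, 0.0755]] [0.6054 0.2207 0.0755] yaw L 9.200016448627823 R 9.329244451738495
```

```bash
python3 -c "
from h import *
from station import r
goto(r.observe(),.6056,.2208,.11,9.25)"
```

```text
pose [0.4717 0.1954 0.1865] yaw [1.8e+02 1.0e-01 9.6e+00] t 12.28 w 0.734 F [ 0.4 -0.3 -0.6]
 shift in tool axes now [ 0.1364 -0.0027  0.0763] turn 0.3
```

Emit:
apply_moves(
  motion=[
    [1, [0.045, -0.001, 0.01], 0],
    [1, [0.05, -0.001, 0.02], 0],
    [1, [0.04, -0.001, 0.03], 0.3],
    [1, [0, 0, 0], 0],
    [1, [0, 0, 0], 0],
  ],
)

```text
time: 12.9
position: [0.6084, 0.2307, 0.124]
tcp_rot: [-3.139, -0.0, 0.178]
wrist_force: [0.3, -0.4, -1.6]
width: 0.729
```

```bash
python3 look.py w11;python3 -c "
from h import *
from station import r
goto(r.observe(),.6056,.2208,.084,9.25)"
```

```text
pose [0.6084 0.2307 0.124 ] rpy [-179.8   -0.    10.2] t 12.9 w 0.729 F [ 0.3 -0.4 -1.6] q [-0.82  0.41  0.52  1.58 -0.22  1.21 -1.66]
pose [0.6079 0.2308 0.1239] yaw [-179.8   -0.    10.2] t 12.95 w 0.734 F [-0.3  0.2 -1.7]
 shift in tool axes now [-0.0041  0.0095  0.0398] turn 1.0
```

View pics/w11.png

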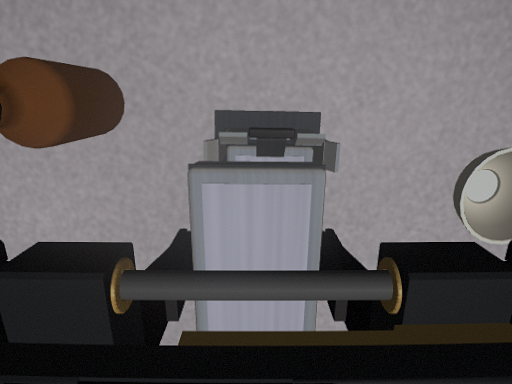

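Emit:
apply_moves(
  motion=[
    [1, [-0.004, 0.0095, 0.01], 1],
    [1, [0, 0, 0], 0],
    [1, [0, 0, 0], 0],
  ],
)

```text
time: 13.32
position: [0.6048, 0.2207, 0.1158]
tcp_rot: [-3.136, -0.003, 0.161]
wrist_force: [-0.8, -0.1, -2.1]
width: 0.734
```

```bash
python3 look.py w12;python3 -c "
from h import *
from station import r
goto(r.observe(),.6056,.2208,.084,9.25)"; python3 - <<'E'
import cv2
p=cv2.imread('pics/w12.png')
cv2.imwrite('pics/w12c.png',cv2.resize(p[80:230,170:350],None,fx=4,fy=4,interpolation=cv2.INTER_CUBIC))
E
```

```text
pose [0.6048 0.2207 0.1158] rpy [-179.7   -0.2    9.2] t 13.32 w 0.734 F [-0.8 -0.1 -2.1] q [-0.82  0.4   0.52  1.61 -0.22  1.19 -1.66]
pose [0.6049 0.2204 0.1157] yaw [-179.7   -0.2    9.2] t 13.38 w 0.735 F [-0.  -0.6 -1.4]
 shift in tool axes now [ 0.0007 -0.0001  0.0317] turn -0.1
```

View pics/w12c.png

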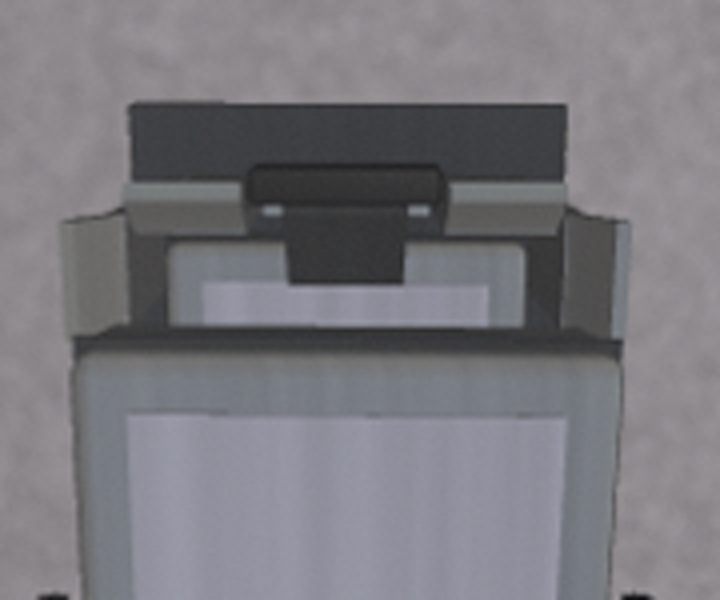

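```bash
python3 - <<'E'
from h import *
import pickle
s,c,d=pickle.load(open('pics/w12.pkl','rb'))
T=Ro.from_euler('xyz',s['tcp_rot']).as_matrix()
g=lambda uv,z:(T.T@(cast(c,[uv],z)[0]-s['position'])).round(4)
print('catch tip',g((256.5,150.6),.076)); print('tin end top',g((257,80+352/4),s['position'][2]+.0425))
print('lipL',g((170+65/4,80+335/4),.102),'lipR',g((170+628/4,80+335/4),.102))
E
```

```text
catch tip [0.0416 0.0004 0.04  ]
tin end top [ 0.0468  0.0005 -0.0424]
lipL [ 0.0375 -0.0437  0.0142] lipR [0.0376 0.0445 0.0137]
```

Emit:
apply_moves(
  motion=[
    [1, [0, 0, 0.02], 0],
    [1, [0, 0, 0.012], 0],
    [1, [0, 0, 0], 0],
  ],
)

```text
time: 13.75
position: [0.6044, 0.2209, 0.0812]
tcp_rot: [-3.136, -0.002, 0.161]
wrist_force: [1.4, 0.1, -1.6]
width: 0.731
```

```bash
python3 -c "
from h import *
from station import r
goto(r.observe(),.6056,.2208,.027,9.25)"
```

```text
pose [0.6044 0.2209 0.0812] yaw [-1.797e+02 -1.000e-01  9.200e+00] t 13.75 w 0.731 F [ 1.4  0.1 -1.6]
 shift in tool axes now [0.001  0.0006 0.0542] turn -0.0
```

Emit:
apply_moves(
  motion=[
    [1, [0.001, 0, 0.01], 0],
    [1, [0, 0, 0.01], 0],
    [1, [0, 0, 0.01], 0],
    [1, [0, 0, 0], 0],
  ],
)

```text
time: 14.25
position: [0.6067, 0.2216, 0.05]
tcp_rot: [-3.136, -0.004, 0.161]
wrist_force: [-0.6, 0.4, -2.8]
width: 0.735
```

```bash
python3 -c "
from h import *
from station import r
goto(r.observe(),.6056,.2208,.027,9.25)"
```

```text
pose [0.6067 0.2216 0.05  ] yaw [-179.7   -0.3    9.2] t 14.25 w 0.735 F [-0.6  0.4 -2.8]
 shift in tool axes now [-0.0014  0.0008  0.023 ] turn -0.0
```

Emit:
apply_moves(
  motion=[
    [1, [-0.001, 0, 0.01], 0],
    [1, [0, 0, 0.008], 0],
    [1, [0, 0, 0.006], 0],
    [1, [0, 0, 0], 0],
  ],
)

```text
time: 14.75
position: [0.6063, 0.2217, 0.025]
tcp_rot: [-3.135, -0.006, 0.161]
wrist_force: [-0.2, 0.5, 1.9]
width: 0.735
```

```bash
python3 look.py w13; python3 -c "
from h import *
from station import r
goto(r.observe(),.6056,.2208,.025,9.25)"
```

```text
pose [0.6063 0.2217 0.025 ] rpy [-179.6   -0.3    9.2] t 14.75 w 0.735 F [-0.2  0.5  1.9] q [-0.79  0.49  0.49  1.69 -0.27  1.02 -1.62]
pose [0.6064 0.2217 0.0252] yaw [-179.6   -0.3    9.2] t 14.8 w 0.731 F [-0.8 -0.2  2.5]
 shift in tool axes now [-0.0009  0.0008  0.0002] turn -0.0
```

View pics/w13.png

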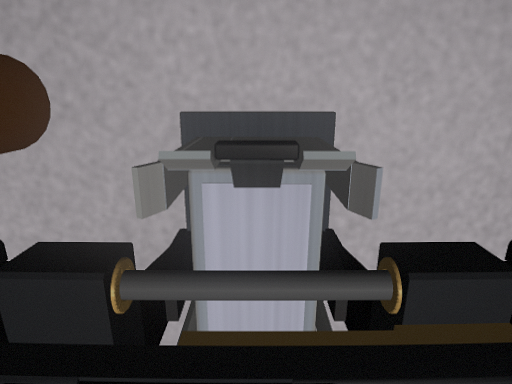

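```bash
python3 - <<'E'
from h import *
import pickle
s,c,d=pickle.load(open('pics/w13.pkl','rb'))
T=Ro.from_euler('xyz',s['tcp_rot']).as_matrix()
print('catch tip',(T.T@(cast(c,[(257,187)],.076)[0]-s['position'])).round(4))
print('depth tin', [ (lambda n,z: (cv2.Rodrigues(c['rvec'])[0].T@(np.array([n[0]*z,n[1]*z,z])-c['tvec'])).round(4))(cv2.undistortPoints(np.array([[uv]],float),K(c),c['D'])[0,0],d[uv[1],uv[0]]) for uv in ((225,220),(290,220),(257,215),(250,255))])
E
```

```text
catch tip [ 0.0402  0.0005 -0.0508]
depth tin [array([0.6257, 0.2393, 0.069 ]), array([0.6305, 0.2091, 0.0686]), array([0.6305, 0.2248, 0.0687]), array([0.6093, 0.2248, 0.0682])]
```

Emit:
apply_moves(
  motion=[
    [1, [0, 0, 0.002], 0],
    [1, [0, 0, 0], 0],
    [-1, [0, 0, 0], 0],
    [-1, [0, 0, 0], 0],
    [-1, [0, 0, 0], 0],
    [-1, [0, 0, 0], 0],
    [-1, [0, 0, 0], 0],
  ],
)

```text
time: 15.68
position: [0.6062, 0.2218, 0.0232]
tcp_rot: [-3.135, -0.005, 0.161]
wrist_force: [0.7, -0.1, -0.7]
width: 0.995
```

```bash
python3 look.py w14
```

```text
pose [0.6062 0.2218 0.0232] rpy [-179.6   -0.3    9.2] t 15.68 w 0.995 F [ 0.7 -0.1 -0.7] q [-0.79  0.49  0.49  1.69 -0.27  1.02 -1.62]
```

View pics/w14.png

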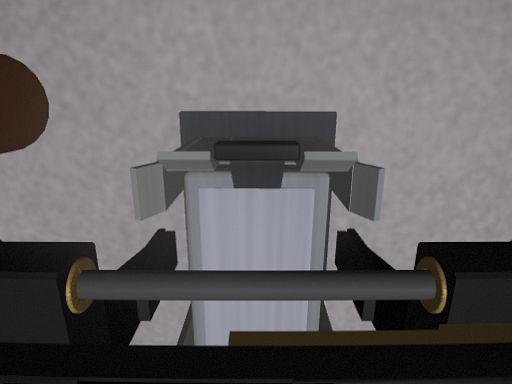

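```bash
python3 - <<'E'
from h import *
import pickle
s,c,d=pickle.load(open('pics/w14.pkl','rb'))
print('depth tin', [ (lambda n,z: (cv2.Rodrigues(c['rvec'])[0].T@(np.array([n[0]*z,n[1]*z,z])-c['tvec'])).round(4))(cv2.undistortPoints(np.array([[uv]],float),K(c),c['D'])[0,0],d[uv[1],uv[0]]) for uv in ((225,220),(290,220),(257,215),(250,255),(250,320))])
E
```

```text
depth tin [array([0.6289, 0.239 , 0.0757]), array([0.6336, 0.2106, 0.0756]), array([0.6337, 0.2254, 0.0762]), array([0.6138, 0.2254, 0.0756]), array([0.5791, 0.22  , 0.0757])]
```

Emit:
apply_moves(
  motion=[
    [-1, [0, 0, -0.04], 0],
    [-1, [0, 0, -0.06], 0],
    [-1, [0, 0, -0.06], 0],
    [-1, [0, 0, 0], 0],
  ],
)

```text
time: 16.23
position: [0.605, 0.2203, 0.1872]
tcp_rot: [-3.136, -0.004, 0.161]
wrist_force: [-0.5, 0.2, -1.7]
width: 0.996
```

```bash
python3 -c "
from h import *
from station import r
goto(r.observe(),.4618,-.0256,.19,88)"
```

```text
pose [0.605  0.2203 0.1872] yaw [-179.7   -0.2    9.2] t 16.23 w 0.996 F [-0.5  0.2 -1.7]
 shift in tool axes now [-0.1807  0.2198 -0.0047] turn -78.8
```

The lid now lies flat at z=0.0756 under the catch (underside 55.6 mm), so the first tin has latched. Next is the second silver tin.

Emit:
apply_moves(
  motion=[
    [-1, [-0.036, 0.044, 0], 0],
    [-1, [-0.036, 0.044, 0], 0],
    [-1, [-0.036, 0.044, 0], 0],
    [-1, [-0.036, 0.044, 0], 0],
    [-1, [-0.036, 0.044, 0], 0],
    [-1, [0, 0, 0], -10.5],
    [-1, [0, 0, 0], -10.5],
    [-1, [0, 0, 0], -10.5],
  ],
)

```text
time: 17.23
position: [0.4553, -0.033, 0.1789]
tcp_rot: [-3.135, -0.004, 0.726]
wrist_force: [-0.5, 0.2, 0.3]
width: 1.0
```

Emit:
apply_moves(
  motion=[
    [-1, [0, 0, 0], -10.5],
    [-1, [0, 0, 0], -10.5],
    [-1, [0, 0, 0], -10.5],
    [-1, [0, 0, 0], -10.5],
    [-1, [0, 0, 0], -5],
    [-1, [0, 0, 0], 0],
  ],
)

```text
time: 17.98
position: [0.4522, -0.0328, 0.1744]
tcp_rot: [-3.135, -0.007, 1.568]
wrist_force: [-0.5, 0.3, 0.5]
width: 0.997
```

```bash
python3 look.py w15; python3 tin.py w15 195 90 315 220
```

```text
pose [ 0.4522 -0.0328  0.1744] rpy [-179.6   -0.4   89.8] t 17.98 w 0.997 F [-0.5  0.3  0.5] q [-0.83 -0.12  0.77  1.97  0.08  1.26 -0.09]
ctr [ 0.4624 -0.0195] size [0.0911 0.0589] yaw 95.93
pose [ 0.4522 -0.0328  0.1744] yaw [-179.6   -0.4   89.8] t 17.98 w 0.997 F [-0.5  0.3  0.5]
 shift in tool axes now [0.0128 0.0106 0.0744] turn -6.1
```

View pics/w15.png

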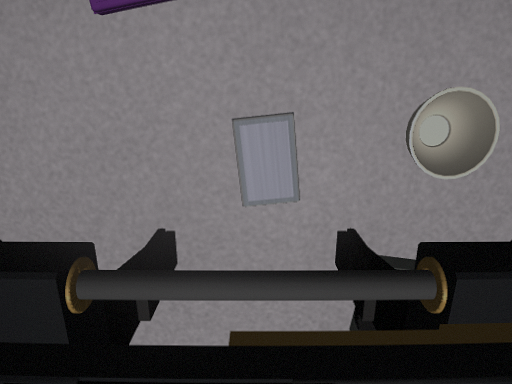

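The second silver tin spans (233,114)–(299,206), yaw about 96°, and the bowl on the right is well clear.

Emit:
apply_moves(
  motion=[
    [-1, [0.013, 0.0105, 0.03], -6],
    [-1, [0, 0, 0.04], 0],
    [-1, [0, 0, 0.05], 0],
    [-1, [0, 0, 0.03], 0],
    [-1, [0, 0, 0], 0],
  ],
)

```text
time: 18.65
position: [0.4626, -0.0179, 0.0202]
tcp_rot: [-3.137, -0.007, 1.664]
wrist_force: [0.5, -1.4, 1.0]
width: 0.998
```

```bash
python3 look.py w16; python3 -c "
from h import *
from station import r
goto(r.observe(),.4624,-.0195,-.024,95.9)"
```

```text
pose [ 0.4626 -0.0179  0.0202] rpy [-179.8   -0.4   95.3] t 18.65 w 0.998 F [ 0.5 -1.4  1. ] q [-0.81  0.17  0.82  2.13 -0.17  0.91  0.21]
pose [ 0.4635 -0.0178  0.0214] yaw [-179.9   -0.5   95.3] t 18.7 w 0.998 F [0.4 0.1 0.2]
 shift in tool axes now [-0.0019 -0.0011  0.0453] turn -0.6
```

View pics/w16.png

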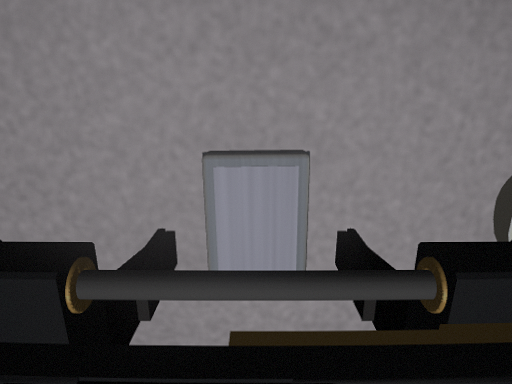

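Tin centred between the fingers (far end at row 153, cols 203–310). I'm lowering and gripping.

Emit:
apply_moves(
  motion=[
    [-1, [-0.002, -0.001, 0.015], -0.6],
    [-1, [0, 0, 0.015], 0],
    [-1, [0, 0, 0.008], 0],
    [-1, [0, 0, 0.003], 0],
    [-1, [0, 0, 0], 0],
  ],
)

```text
time: 19.32
position: [0.4667, -0.0186, -0.0167]
tcp_rot: [3.137, -0.01, 1.672]
wrist_force: [0.3, -0.1, -0.7]
width: 1.004
```

```bash
python3 -c "
from h import *
from station import r
goto(r.observe(),.4624,-.0195,-.024,95.9)"
```

```text
pose [ 0.4667 -0.0186 -0.0167] yaw [179.7  -0.6  95.8] t 19.32 w 1.004 F [ 0.3 -0.1 -0.7]
 shift in tool axes now [-0.0005 -0.0044  0.0073] turn -0.1
```

Emit:
apply_moves(
  motion=[
    [-1, [-0.001, -0.004, 0.006], 0],
    [1, [0, 0, 0.001], 0],
    [1, [0, 0, 0], 0],
    [1, [0, 0, 0], 0],
    [1, [0, 0, 0], 0],
    [1, [0, 0, 0], 0],
    [1, [0, 0, 0], 0],
  ],
)

```text
time: 20.2
position: [0.4629, -0.0199, -0.0236]
tcp_rot: [3.136, -0.01, 1.672]
wrist_force: [0.3, -0.2, -0.1]
width: 0.735
```

```bash
python3 look.py w17; python3 held.py w17 0.042 160 163 166 169 172
```

```text
pose [ 0.4629 -0.0199 -0.0236] rpy [179.7  -0.6  95.8] t 20.2 w 0.735 F [ 0.3 -0.2 -0.1] q [-0.75  0.26  0.79  2.17 -0.27  0.81  0.31]
160.0 [ 0.0509 -0.0009 -0.0415]
163.0 [ 0.0495 -0.0009 -0.0415]
166.0 [ 0.0481 -0.0009 -0.0415]
169.0 [ 0.0467 -0.0009 -0.0415]
172.0 [ 0.0453 -0.0009 -0.0415]
```

View pics/w17.png

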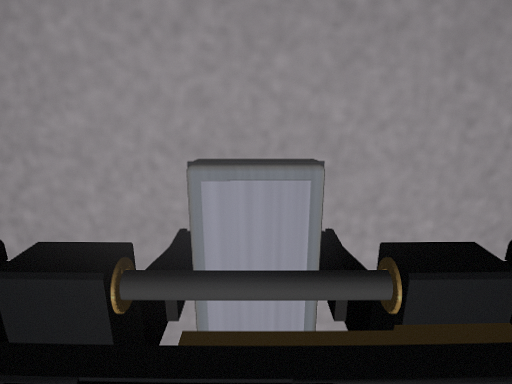

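Emit:
apply_moves(
  motion=[
    [1, [0, 0, -0.02], 0],
    [1, [0, 0, -0.045], 0],
    [1, [0, 0, -0.055], 0],
    [1, [0, 0, -0.055], 0],
    [1, [0, 0, -0.03], 10],
    [1, [0, 0, 0], 10],
    [1, [0, 0, 0], 10],
    [1, [0, 0, 0], 10],
  ],
)

```text
time: 21.25
position: [0.461, -0.0225, 0.188]
tcp_rot: [-3.138, -0.011, 0.952]
wrist_force: [0.4, 1.1, -0.2]
width: 0.735
```

Emit:
apply_moves(
  motion=[
    [1, [0, 0, 0], 10],
    [1, [0, 0, 0], 10],
    [1, [0, 0, 0], 10],
    [1, [0, 0, 0], 10],
    [1, [0, 0, 0], 6],
    [1, [0, 0, 0], 0],
  ],
)

```text
time: 22.0
position: [0.4597, -0.0232, 0.1872]
tcp_rot: [-3.13, -0.003, 0.12]
wrist_force: [-0.9, 0.5, -1.5]
width: 0.733
```

```bash
python3 -c "
from h import *
from station import r
goto(r.observe(),.6056,.2208,.16,9.25)"
```

```text
pose [ 0.4597 -0.0232  0.1872] yaw [-179.3   -0.2    6.9] t 22.0 w 0.733 F [-0.9  0.5 -1.5]
 shift in tool axes now [ 0.1739 -0.2245  0.0304] turn -2.4
```

Emit:
apply_moves(
  motion=[
    [1, [0.034, -0.044, 0], 0],
    [1, [0.034, -0.044, 0], 0],
    [1, [0.034, -0.044, 0], 0],
    [1, [0.034, -0.044, 0], -2.4],
    [1, [0.03, -0.04, 0.01], 0],
    [1, [0, 0, 0], 0],
  ],
)

```text
time: 22.75
position: [0.5998, 0.2206, 0.1794]
tcp_rot: [-3.128, -0.004, 0.18]
wrist_force: [-0.6, -0.4, -2.3]
width: 0.734
```

```bash
python3 -c "
from h import *
from station import r
goto(r.observe(),.6056,.2208,.115,9.25)"
```

```text
pose [0.5998 0.2206 0.1794] yaw [-179.2   -0.3   10.3] t 22.75 w 0.734 F [-0.6 -0.4 -2.3]
 shift in tool axes now [0.0054 0.0017 0.0644] turn 1.1
```

Emit:
apply_moves(
  motion=[
    [1, [0.005, 0.001, 0.03], 1],
    [1, [0, 0, 0.025], 0],
    [1, [0, 0, 0.01], 0],
    [1, [0, 0, 0], 0],
    [1, [0, 0, 0], 0],
  ],
)

```text
time: 23.38
position: [0.6059, 0.2198, 0.1142]
tcp_rot: [-3.129, -0.006, 0.17]
wrist_force: [0.5, -0.0, -0.7]
width: 0.735
```

```bash
python3 look.py w18;python3 -c "
from h import *
from station import r
goto(r.observe(),.6056,.2208,.081,9.25)"; python3 - <<'E'
import cv2
p=cv2.imread('pics/w18.png')
cv2.imwrite('pics/w18c.png',cv2.resize(p[80:230,170:350],None,fx=4,fy=4,interpolation=cv2.INTER_CUBIC))
E
```

```text
pose [0.6059 0.2198 0.1142] rpy [-179.3   -0.3    9.7] t 23.38 w 0.735 F [ 0.5 -0.  -0.7] q [-0.86  0.41  0.58  1.61 -0.25  1.18 -1.62]
pose [0.6059 0.2199 0.1143] yaw [-179.3   -0.3    9.7] t 23.43 w 0.734 F [ 0.1 -0.1 -1.6]
 shift in tool axes now [-0.0004 -0.0006  0.0333] turn 0.5
```

View pics/w18c.png

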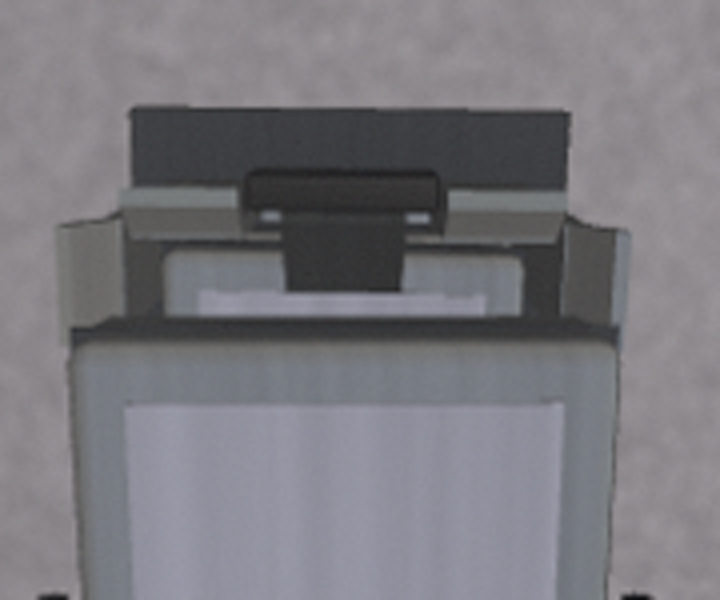

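Aligned: lip middle is at crop col ~343 and the tin at ~346 (under 0.5 mm). A small trim of −0.7 mm in x and 0.5° turn, then down in the same steps as before.

Emit:
apply_moves(
  motion=[
    [1, [-0.001, -0.0005, 0.02], 0.5],
    [1, [0, 0, 0.012], 0],
    [1, [0, 0, 0], 0],
  ],
)

```text
time: 23.8
position: [0.6051, 0.2209, 0.0808]
tcp_rot: [-3.129, -0.007, 0.161]
wrist_force: [0.4, 0.1, -1.7]
width: 0.732
```

```bash
python3 -c "
from h import *
from station import r
goto(r.observe(),.6051,.2208,.027,9.25)"
```

```text
pose [0.6051 0.2209 0.0808] yaw [-179.3   -0.4    9.2] t 23.8 w 0.732 F [ 0.4  0.1 -1.7]
 shift in tool axes now [-0.0004  0.0007  0.0538] turn -0.0
```

Emit:
apply_moves(
  motion=[
    [1, [0, 0, 0.01], 0],
    [1, [0, 0, 0.01], 0],
    [1, [0, 0, 0.01], 0],
    [1, [0, 0, 0], 0],
  ],
)

```text
time: 24.3
position: [0.6063, 0.2216, 0.0497]
tcp_rot: [-3.128, -0.009, 0.161]
wrist_force: [-1.2, -0.8, -2.2]
width: 0.732
```

```bash
python3 -c "
from h import *
from station import r
goto(r.observe(),.6056,.2208,.025,9.25)"
```

```text
pose [0.6063 0.2216 0.0497] yaw [-179.2   -0.5    9.2] t 24.3 w 0.732 F [-1.2 -0.8 -2.2]
 shift in tool axes now [-0.001   0.001   0.0247] turn -0.0
```

Emit:
apply_moves(
  motion=[
    [1, [-0.001, 0, 0.01], 0],
    [1, [0, 0, 0.009], 0],
    [1, [0, 0, 0.007], 0],
    [1, [0, 0, 0], 0],
  ],
)

```text
time: 24.8
position: [0.6069, 0.222, 0.0239]
tcp_rot: [-3.127, -0.011, 0.161]
wrist_force: [-2.9, -0.7, 8.4]
width: 0.731
```

```bash
python3 look.py w19; python3 - <<'E'
from h import *
import pickle
s,c,d=pickle.load(open('pics/w19.pkl','rb'))
print('depth tin', [ (lambda n,z: (cv2.Rodrigues(c['rvec'])[0].T@(np.array([n[0]*z,n[1]*z,z])-c['tvec'])).round(4))(cv2.undistortPoints(np.array([[uv]],float),K(c),c['D'])[0,0],d[uv[1],uv[0]]) for uv in ((225,220),(290,220),(257,215),(250,255),(250,320))])
E
```

```text
pose [0.6069 0.222  0.0239] rpy [-179.2   -0.7    9.2] t 24.8 w 0.731 F [-2.9 -0.7  8.4] q [-0.83  0.5   0.55  1.69 -0.31  1.02 -1.59]
depth tin [array([0.6261, 0.2392, 0.0683]), array([0.6313, 0.2092, 0.0686]), array([0.6308, 0.2247, 0.0675]), array([0.6102, 0.2248, 0.0683]), array([0.5733, 0.219 , 0.0679])]
```

View pics/w19.png

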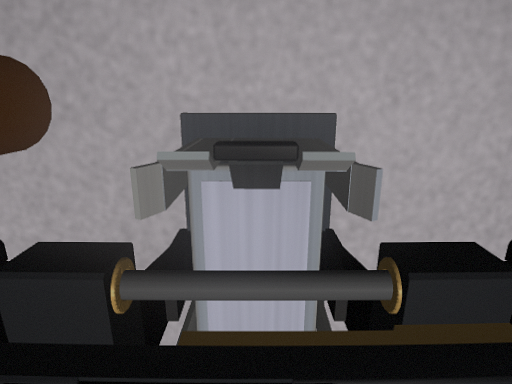

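The lid is at 0.068 with the catch over it. Releasing.

Emit:
apply_moves(
  motion=[
    [-1, [0, 0, 0], 0],
    [-1, [0, 0, 0], 0],
    [-1, [0, 0, 0], 0],
    [-1, [0, 0, 0], 0],
    [-1, [0, 0, 0], 0],
  ],
)

```text
time: 25.48
position: [0.606, 0.222, 0.0222]
tcp_rot: [-3.128, -0.01, 0.161]
wrist_force: [-0.1, 1.0, -0.3]
width: 0.999
```

```bash
python3 look.py w20; python3 - <<'E'
from h import *
import pickle
s,c,d=pickle.load(open('pics/w20.pkl','rb'))
print('depth tin', [ (lambda n,z: (cv2.Rodrigues(c['rvec'])[0].T@(np.array([n[0]*z,n[1]*z,z])-c['tvec'])).round(4))(cv2.undistortPoints(np.array([[uv]],float),K(c),c['D'])[0,0],d[uv[1],uv[0]]) for uv in ((225,220),(290,220),(257,215),(250,255),(250,320))])
E
```

```text
pose [0.606  0.222  0.0222] rpy [-179.2   -0.5    9.2] t 25.48 w 0.999 F [-0.1  1.  -0.3] q [-0.83  0.5   0.55  1.7  -0.31  1.02 -1.59]
depth tin [array([0.6285, 0.2388, 0.0751]), array([0.6335, 0.2106, 0.0757]), array([0.6337, 0.2253, 0.0765]), array([0.6133, 0.2252, 0.0745]), array([0.5802, 0.2199, 0.0766])]
```

View pics/w20.png

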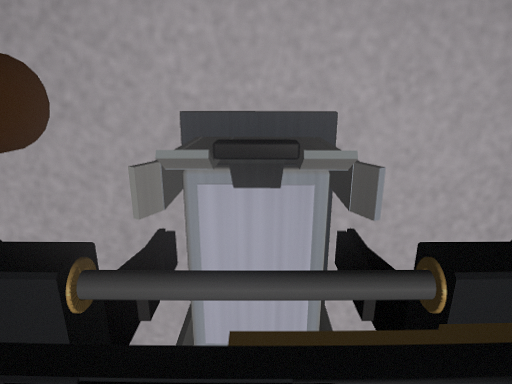

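Both loose tins are in. The top lid lies flat at about 0.0757, and the catch is over it. Now I go up and across to the dial with the fingers shutting.

Emit:
apply_moves(
  motion=[
    [-1, [0, 0, -0.04], 0],
    [-1, [0, 0, -0.06], 0],
    [-1, [0, 0, -0.06], 0],
    [1, [0, 0, 0], 9],
    [1, [0, 0, 0], 8.5],
    [1, [0, 0, 0], 0],
  ],
)

```text
time: 26.28
position: [0.6047, 0.2193, 0.1877]
tcp_rot: [-3.125, -0.005, -0.152]
wrist_force: [0.0, -0.3, 0.3]
width: 0.743
```

```bash
python3 look.py t2 top; python3 - <<'E'
import cv2
p=cv2.imread('pics/t2.png')
cv2.imwrite('pics/t2c.png',cv2.resize(p[120:220,110:390],None,fx=2.8,fy=2.8))
E
python3 -c "
from h import *
from station import r
goto(r.observe(),.53,-.185,.19,-8.2)"
```

```text
pose [0.6047 0.2193 0.1877] rpy [-179.1   -0.3   -8.7] t 26.27 w 0.743 F [ 0.  -0.3  0.3] q [-0.92  0.36  0.66  1.53 -0.24  1.31 -1.95]
pose [0.6045 0.2193 0.1874] yaw [-179.1   -0.3   -8.6] t 26.32 w 0.698 F [-0.  -0.8  0.4]
 shift in tool axes now [-0.0134  0.4108 -0.0093] turn -0.4
```

View pics/t2c.png

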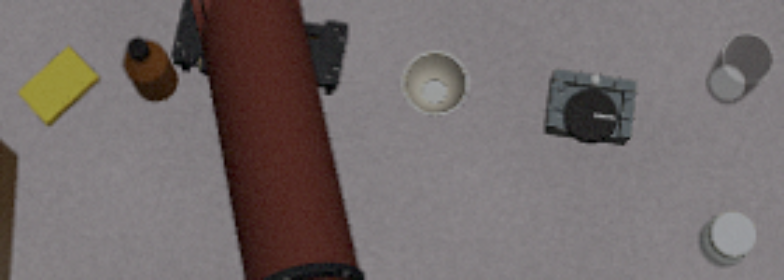

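Bystanders look unmoved, and the dial's line still points to image right. Moving across.

Emit:
apply_moves(
  motion=[
    [1, [-0.002, 0.055, 0], 0],
    [1, [-0.002, 0.058, 0], 0],
    [1, [-0.002, 0.058, 0], 0],
    [1, [-0.002, 0.058, 0], 0],
    [1, [-0.002, 0.058, 0], 0],
    [1, [-0.002, 0.058, 0], 0],
    [1, [-0.001, 0.05, 0], 0],
    [1, [0, 0, 0], 0],
  ],
)

```text
time: 27.32
position: [0.5339, -0.1809, 0.1787]
tcp_rot: [-3.127, -0.003, -0.116]
wrist_force: [-0.4, 1.1, 0.0]
width: 0.01
```

```bash
python3 look.py w21; python3 -c "
from h import *
from station import r
goto(r.observe(),.53,-.185,.19,-8.2)"
```

```text
pose [ 0.5339 -0.1809  0.1787] rpy [-179.2   -0.2   -6.7] t 27.32 w 0.01 F [-0.4  1.1  0. ] q [-0.49  0.21  0.87  1.74 -0.19  1.27 -1.26]
pose [ 0.5346 -0.1784  0.1785] yaw [-179.1   -0.2   -6.5] t 27.38 w 0.006 F [ 0.7  0.2 -0.6]
 shift in tool axes now [-0.0037  0.0069 -0.0116] turn 1.7
```

View pics/w21.png

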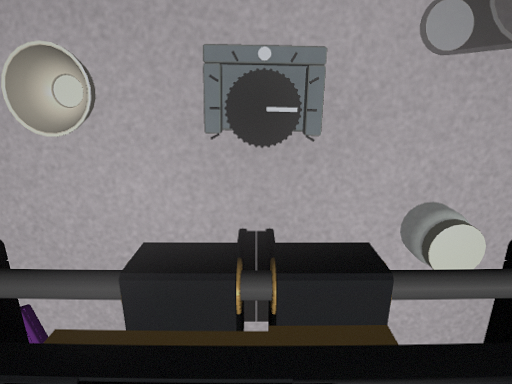

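```bash
cat > dial.py <<'E'
from h import *
import pickle,sys
s,c,d=pickle.load(open('pics/w21.pkl','rb'))
g=lambda uv,z:cast(c,[uv],z)[0]
p=cv2.imread('pics/w21.png')
cv2.imwrite('pics/w21c.png',cv2.resize(p[35:160,190:340],None,fx=5,fy=4.8,interpolation=cv2.INTER_CUBIC))
st=g((265,53),.055); w=g((263.5,107),.050)
print('stud',st.round(4),'wheel',w.round(4),'yaw',np.degrees(np.arctan2(*(st-w)[1::-1])),np.linalg.norm(st-w))
L=g((204,134),.052);Rr=g((323,137),.052); e=Rr-L
L2=g((204,45),.052);R2=g((326,48),.052)
print(L.round(4),Rr.round(4),np.linalg.norm(e),'yaw front',np.degrees(np.arctan2(e[1],e[0]))+90,'rear',np.degrees(np.arctan2(*(R2-L2)[1::-1]))+90,((L+Rr)/2).round(4))
print('line end',g((297,110),.051).round(4))
E
python3 dial.py
```

```text
stud [ 0.648  -0.2008  0.055 ] wheel [ 0.6018 -0.1944  0.05  ] yaw -7.891727118434251 0.04694314825423975
[ 0.5836 -0.1352  0.052 ] [ 0.5679 -0.2476  0.052 ] 0.11348566284163435 yaw front -7.9859004696165385 rear -8.03923505354659 [ 0.5757 -0.1914  0.052 ]
line end [ 0.5955 -0.2252  0.051 ]
```

View pics/w21c.png

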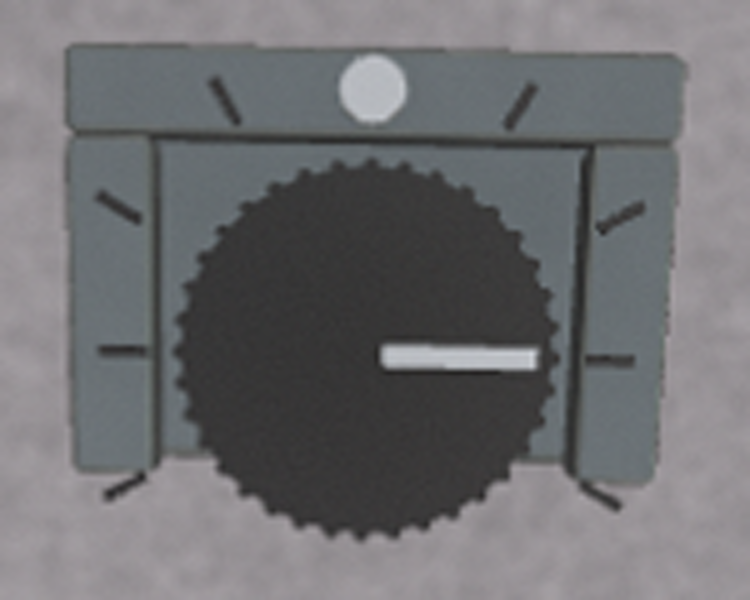

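```bash
cat > dg.py <<'E'
from h import *
import sys
from station import r
A=np.array([.6010,-.1943]);y=np.radians(-8.0);ex=np.array([np.cos(y),np.sin(y)]);ey=np.array([-np.sin(y),np.cos(y)])
# args: face x in housing frame (mm), y (mm), tip z (mm)
fx,fy,tz=[float(v)/1000 for v in sys.argv[1:4]]
s=r.observe()
d=s['position'][:2]-A
print('now: face x %.1f y %.1f tip z %.1f'%((d@ex+.010)*1e3,(d@ey)*1e3,(s['position'][2]+.027)*1e3))
P=A+ex*(fx-.010)+ey*fy
goto(s,P[0],P[1],tz-.027,-8.0)
E
python3 dg.py -52 17 80
```

```text
now: face x -58.0 y 6.5 tip z 205.5
pose [ 0.5346 -0.1784  0.1785] yaw [-179.1   -0.2   -6.5] t 27.38 w 0.006 F [ 0.7  0.2 -0.6]
 shift in tool axes now [ 0.0059 -0.0084  0.1257] turn 1.5
```

Emit:
apply_moves(
  motion=[
    [1, [0.002, -0.008, 0.04], 1.5],
    [1, [0, 0, 0.045], 0],
    [1, [0, 0, 0.03], 0],
    [1, [0, 0, 0], 0],
  ],
)

```text
time: 27.88
position: [0.54, -0.1623, 0.0601]
tcp_rot: [-3.124, -0.003, -0.125]
wrist_force: [-1.0, -0.3, 1.2]
width: 0.003
```

```bash
python3 dg.py -50 17 39
```

```text
now: face x -54.8 y 23.2 tip z 87.1
pose [ 0.54   -0.1623  0.0601] yaw [-1.79e+02 -1.00e-01 -7.20e+00] t 27.88 w 0.003 F [-1.  -0.3  1.2]
 shift in tool axes now [0.0046 0.0072 0.048 ] turn 0.8
```

Emit:
apply_moves(
  motion=[
    [1, [0, 0.006, 0.025], 0.8],
    [1, [0, 0, 0.02], 0],
    [1, [0, 0, 0.003], 0],
    [1, [0, 0, 0], 0],
  ],
)

```text
time: 28.38
position: [0.5433, -0.1647, 0.0144]
tcp_rot: [-3.122, -0.007, -0.131]
wrist_force: [0.4, -0.3, -0.1]
width: 0.009
```

```bash
python3 look.py w22; python3 dg.py -36 17 39
```

```text
pose [ 0.5433 -0.1647  0.0144] rpy [-178.9   -0.4   -7.5] t 28.38 w 0.009 F [ 0.4 -0.3 -0.1] q [-0.41  0.42  0.77  1.9  -0.38  0.97 -1.16]
now: face x -51.2 y 21.3 tip z 41.6
pose [ 0.5434 -0.1647  0.0146] yaw [-178.9   -0.4   -7.5] t 28.43 w 0.004 F [0.9 0.5 0.8]
 shift in tool axes now [0.0151 0.0045 0.0026] turn 0.5
```

View pics/w22.png

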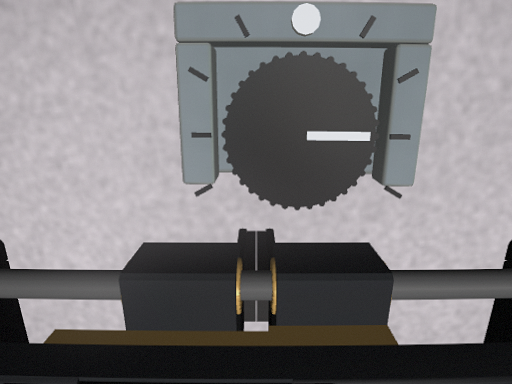

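Fingers (256,235) are ~15 mm in front of the wheel edge and left of its middle. I'll press in and drag toward tool +y (housing −y, counterclockwise).

Emit:
apply_moves(
  motion=[
    [1, [0.011, 0.003, 0.003], 0.5],
    [1, [0.004, 0, 0], 0],
    [1, [0.003, 0, 0], 0],
  ],
)

```text
time: 28.8
position: [0.562, -0.1702, 0.0127]
tcp_rot: [-3.121, -0.007, -0.14]
wrist_force: [-6.3, 1.5, 2.8]
width: 0.002
```

```bash
python3 dg.py -33.5 17 39
```

```text
now: face x -31.9 y 18.4 tip z 39.7
pose [ 0.562  -0.1702  0.0127] yaw [-178.8   -0.4   -8. ] t 28.8 w 0.002 F [-6.3  1.5  2.8]
 shift in tool axes now [-0.0016  0.0014  0.0006] turn -0.0
```

Emit:
apply_moves(
  motion=[
    [1, [0.0005, 0.006, 0], 0],
    [1, [0.0005, 0.006, 0], 0],
    [1, [0.0005, 0.006, 0], 0],
  ],
)

```text
time: 29.18
position: [0.5585, -0.1853, 0.0117]
tcp_rot: [-3.117, 0.001, -0.138]
wrist_force: [-6.2, 2.3, 4.3]
width: 0.006
```

```bash
python3 dg.py -33.5 -17 39
```

```text
now: face x -33.4 y 3.0 tip z 38.7
pose [ 0.5585 -0.1853  0.0117] yaw [-178.6    0.    -7.9] t 29.18 w 0.006 F [-6.2  2.3  4.3]
 shift in tool axes now [-0.0002  0.0199 -0.0008] turn 0.1
```

Emit:
apply_moves(
  motion=[
    [1, [0.0005, 0.006, 0], 0],
    [1, [0.0005, 0.006, 0], 0],
    [1, [0.0005, 0.006, 0], 0],
  ],
)

```text
time: 29.55
position: [0.5551, -0.2018, 0.0107]
tcp_rot: [-3.114, 0.007, -0.137]
wrist_force: [-4.0, 1.7, 1.7]
width: 0.009
```

```bash
python3 look.py w23; python3 dg.py -33.5 -17 39
```

```text
pose [ 0.5551 -0.2018  0.0107] rpy [-178.4    0.4   -7.9] t 29.55 w 0.009 F [-4.   1.7  1.7] q [-0.31  0.48  0.76  1.83 -0.42  1.01 -1.08]
now: face x -34.3 y -15.2 tip z 37.8
pose [ 0.555  -0.2031  0.0108] yaw [-178.4    0.4   -7.9] t 29.6 w 0.007 F [-3.9 -0.7  2. ]
 shift in tool axes now [ 0.0008  0.0018 -0.0012] turn 0.1
```

View pics/w23.png

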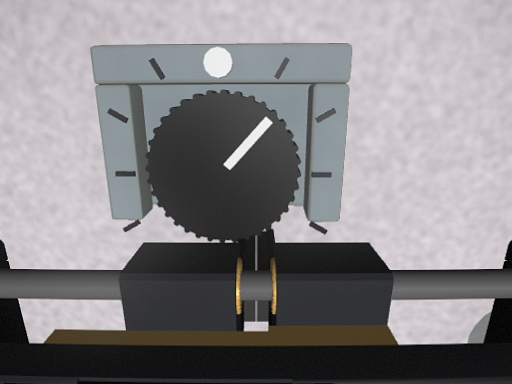

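The line tip is at (270,120), about 45° short of the stud at (218,62). A little more drag, then release into the stop 30° short.

Emit:
apply_moves(
  motion=[
    [1, [0.001, 0.006, 0], 0],
    [1, [-0.012, 0, 0], 0],
    [1, [-0.008, -0.02, 0], 0],
    [1, [0, -0.02, 0], 0],
    [1, [0, 0, 0], 0],
  ],
)

```text
time: 30.22
position: [0.5401, -0.1676, 0.0121]
tcp_rot: [-3.116, 0.003, -0.14]
wrist_force: [-0.4, 0.6, -0.1]
width: 0.0
```

```bash
python3 look.py w24; python3 dg.py -50 14 39
```

```text
pose [ 0.5401 -0.1676  0.0121] rpy [-178.5    0.2   -8. ] t 30.23 w 0.0 F [-0.4  0.6 -0.1] q [-0.39  0.43  0.77  1.89 -0.39  0.98 -1.15]
now: face x -54.2 y 16.6 tip z 39.2
pose [ 0.5397 -0.1689  0.0122] yaw [-178.6    0.2   -8.1] t 30.27 w 0.007 F [ 0.7 -0.8  0. ]
 shift in tool axes now [0.0042 0.0026 0.0001] turn -0.1
```

View pics/w24.png

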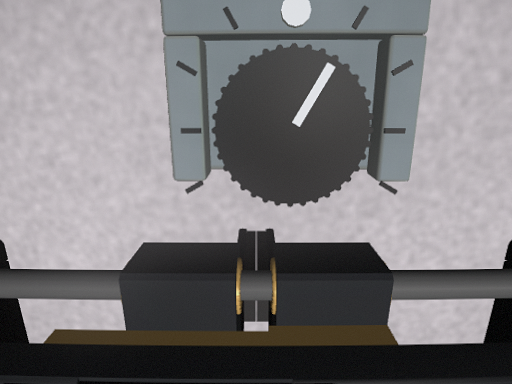

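Now at the stop 30° short (tip (332,66), stud (296,10)). One more click.

Emit:
apply_moves(
  motion=[
    [1, [0.012, 0.002, 0], 0],
    [1, [0.005, 0, 0], 0],
    [1, [0.004, 0, 0], 0],
  ],
)

```text
time: 30.65
position: [0.5601, -0.176, 0.0121]
tcp_rot: [-3.117, 0.005, -0.143]
wrist_force: [-6.7, 2.3, 4.8]
width: 0.003
```

```bash
python3 dg.py -33.5 -7 39
```

```text
now: face x -33.0 y 12.4 tip z 39.1
pose [ 0.5601 -0.176   0.0121] yaw [-178.6    0.3   -8.2] t 30.65 w 0.003 F [-6.7  2.3  4.8]
 shift in tool axes now [-0.0004  0.0194 -0.0004] turn -0.2
```

Emit:
apply_moves(
  motion=[
    [1, [0.0005, 0.006, 0], 0],
    [1, [0.0005, 0.006, 0], 0],
    [1, [0.0005, 0.006, 0], 0],
  ],
)

```text
time: 31.02
position: [0.5561, -0.1932, 0.0102]
tcp_rot: [-3.114, 0.013, -0.143]
wrist_force: [-4.4, 1.3, 3.5]
width: 0.007
```

```bash
python3 look.py w25; python3 dg.py -33.5 -7 39
```

```text
pose [ 0.5561 -0.1932  0.0102] rpy [-178.4    0.8   -8.2] t 31.02 w 0.007 F [-4.4  1.3  3.5] q [-0.33  0.49  0.76  1.83 -0.42  1.01 -1.1 ]
now: face x -34.7 y -6.5 tip z 37.2
pose [ 0.5558 -0.1945  0.0102] yaw [-178.5    0.7   -8.3] t 31.07 w 0.007 F [-4.7 -1.   3.4]
 shift in tool axes now [ 0.0012  0.0005 -0.0018] turn -0.3
```

View pics/w25.png

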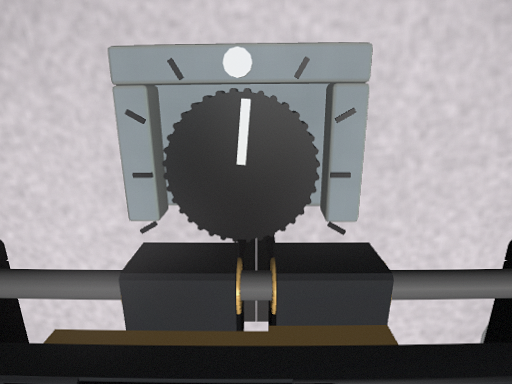

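The line (245,99) now points almost at the stud (237,62). I'm releasing so the stop can seat it.

Emit:
apply_moves(
  motion=[
    [1, [-0.012, 0, 0], 0],
    [1, [-0.02, 0, 0], 0],
    [1, [-0.01, 0, -0.03], 0],
    [1, [0, 0, -0.05], 0],
    [1, [0, 0, -0.05], 0],
    [1, [0, 0, 0], 0],
    [1, [0, 0, 0], 0],
  ],
)

```text
time: 31.95
position: [0.5123, -0.1923, 0.143]
tcp_rot: [-3.114, 0.01, -0.146]
wrist_force: [0.3, -0.2, -0.0]
width: 0.006
```

```bash
python3 look.py w26; python3 look.py t3 top; python3 look.py s3 scene; python3 - <<'E'
import cv2,numpy as np
p=cv2.imread('pics/t3.png');s=cv2.imread('pics/s3.png')
cv2.imwrite('pics/t3c.png',cv2.resize(p[120:220,110:390],None,fx=2.8,fy=2.8))
cv2.imwrite('pics/s3c.png',cv2.resize(s[130:320,80:400],None,fx=2.5,fy=2.5,interpolation=cv2.INTER_CUBIC))
w=cv2.imread('pics/w26.png');cv2.imwrite('pics/w26c.png',cv2.resize(w[0:240,130:400],None,fx=2.4,fy=2.4,interpolation=cv2.INTER_CUBIC))
E
```

```text
pose [ 0.5123 -0.1923  0.143 ] rpy [-178.4    0.6   -8.4] t 31.95 w 0.006 F [ 0.3 -0.2 -0. ] q [-0.47  0.23  0.88  1.81 -0.21  1.21 -1.24]
pose [ 0.5123 -0.1925  0.1431] rpy [-178.5    0.6   -8.4] t 32.0 w 0.003 F [1.3 0.4 0.9] q [-0.47  0.23  0.88  1.81 -0.21  1.21 -1.24]
pose [ 0.5121 -0.1925  0.1427] rpy [-178.5    0.6   -8.4] t 32.05 w 0.005 F [ 0.1 -1.5 -0.9] q [-0.47  0.23  0.88  1.81 -0.21  1.21 -1.24]
```

View pics/w26c.png

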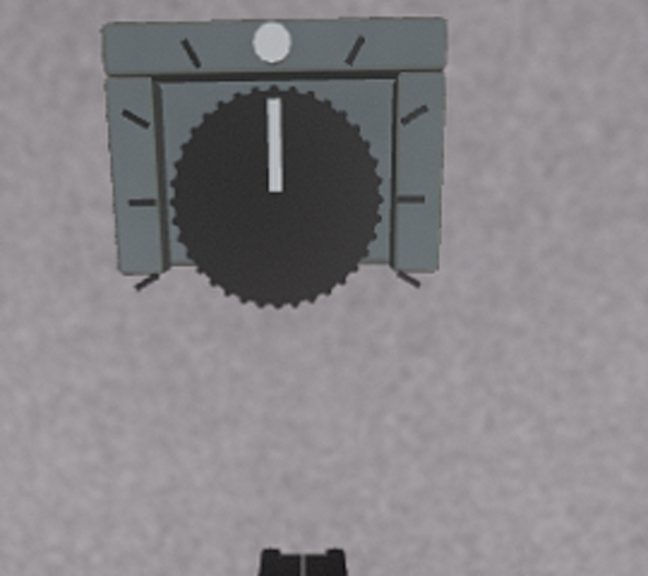

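View pics/t3c.png

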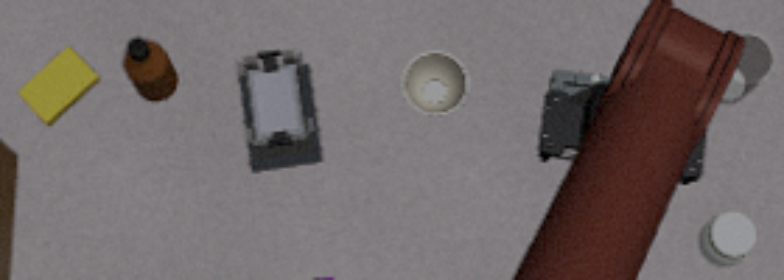

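View pics/s3c.png

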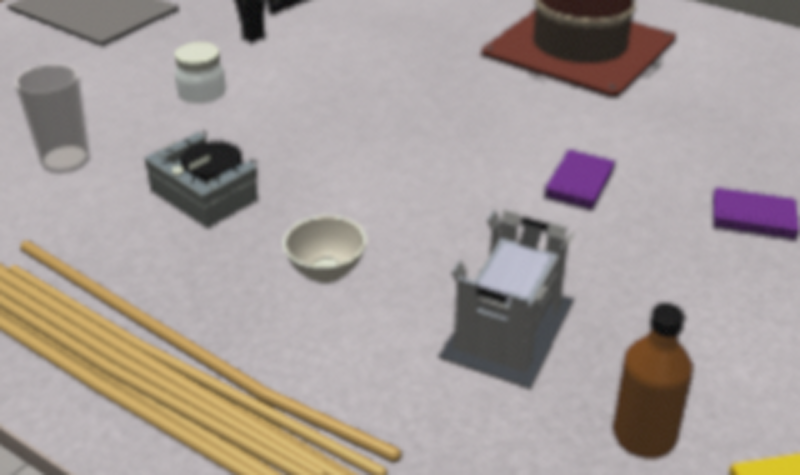

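The line points at the stud, the dispenser's top tin is under both catches, the bystanders are in place and the arm is clear. Handing in.

```bash
python3 -c "
from station import r
print(r.sign_off(), r.observe()['time'])"
```

```text
the job is handed in; nothing more can be done
the job is handed in; nothing more can be done
```

I loaded both loose silver tins into the dispenser, then rolled the thumbwheel three clicks counterclockwise until its white line pointed at the stud. I handed the job in at about 32 s of the 72 s; the hand-in gives no verdict.

**Last checks**
- **Tins:** after each release the top lid measured flat at about 75.6 mm (within about 1 mm on the second), which puts its underside at about 55.6 mm. The wrist view showed the +x catch over it, and the last top view showed both catches over it. I could not see the two lower tins directly.
- **Dial:** the wrist picture taken after the finger backed off shows the line seated on the stud.
- **Bystanders:** bottle, bowl, jar and beaker looked unmoved in the last overhead and scene pictures, though I did not measure them. The arm was clear of everything.

**What went wrong or disagreed**
- **First grasp:** it missed twice. The first time I lifted before the slow fingers had closed. On the second try the fingers visibly closed above the tin.
- **TCP height:** the depth pictures showed the fingertips ending about 27 mm short of the TCP as described. I corrected all later heights for this, and everything after that fitted.

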